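Cover the clean staining dishes beside the microtome

ROBOT

A 7-joint arm with a two-finger parallel gripper is mounted at the origin on the work surface. World frame = base frame: x ahead of the robot, y to its left, z up, the work surface at z = 0. Lengths are in m, angles in rad, forces in N, time in s.
With the tool pointing down it reaches from about 0.4 to 0.85 m from the base axis. Payload 10.4 kg.
Tool frame: the origin (TCP) lies midway between the tips of the shut fingers; the grasp point (between the pads) lies 19 mm behind it; z points along the fingers, y is the direction in which the jaws open and shut (so a half turn about z gives the same grasp; the last joint's range is limited). The gripper opens to 85 mm and grips with 20 to 120 N. Pads are 22 mm wide; open, the fingers measure 114 mm over their backs; the gripper's body (76 mm by 85 mm) begins 54 mm behind the grasp point. The pads swing forward as they close: fully open they stand 13 mm farther back than shut.
Start: joints at [1.11, 0.332, -0.065, 1.46, 0.022, 1.35, -0.088], TCP at [0.265, -0.566, 0.2] pointing down, gripper open.
Joint ranges: [-2.6, 2.6], [-0.5, 2.12], [-1.47, 1.34], [0.16, 2.42], [-1.27, 4.41], [0.06, 2.06], [-2.6, 2.6]. Speed limits (rad/s): [2.22, 2.22, 2.79, 2.79, 3.14, 3.14, 3.14].

INTERFACE

Orientations are given as a unit quaternion [x, y, z, w].
In Python, from workcell import get_obs, camera, calibration, hand_in gives the robot as it stands.
- The arm moves only by the shell command python3 -m handwheel 'ROWS' [FORCE]. ROWS is JSON, a list of rows, each an object with "jaw": the finger opening in mm, from 0 to 85.4; "delta_pos": the shift along the tool's x, y, z scaled (see below), a list of three; "turn": the turn about the tool's z scaled (see below). In form: [{"jaw": jaw, "delta_pos": [tx, ty, tz], "turn": turn}, ...]. A call has 1 to 10 rows; each row is the pose to reach, as a shift and turn from the pose commanded when the call began, along the tool's axes at that moment, turning the shorter way round; what a row does not reach only later rows make up. The controller multiplies each number of a shift by 1 m and each number of a turn by pi rad. A row lasts 1/12 s, in which the tool goes at most 41.7 mm and 7.16 degrees, less where a joint would pass 70% of its speed; a pose out of reach is approached as far as the arm can. A call with a number of a shift or a turn outside -1 to 1 is refused whole. A call with a gripper value outside its range is refused whole. The fingers move at their own pace and stop on an object; FORCE is the grip in N (left out, the last holds). Time passes only in rows, so rows that repeat a pose let the fingers close. It gives the time, the measured TCP pose, the force and the opening at its end, in the units of the state.
- get_obs(): the state, without advancing time (a new reading comes with each control period).
- camera(name): name is "side" or "top"; returns the picture (420x560x3 uint8, red, green, blue); there is no depth.
- calibration(name): a dict with "mtx" (3x3 intrinsics, pixels), "rvec" (rotation vector, rad) and "tvec" (3), from world to camera coordinates, as OpenCV has them. Camera axes: x right, y down, z forward; pixel columns grow to the right and rows downward; lengths in m; the calibration is good to about 2 mm. A picture is of the moment at which its call begins. calibration takes no time and is no camera call.
- hand_in(): hands the job in, once; it reports no verdict.
The state is a dict: "clock": time; "joint_pos": joint angles; "joint_velocities": joint speeds; "tau": joint torques, N m; "position": TCP position; "ee_rot": TCP orientation; "ft_force": force on the tool from outside, world axes, zero at the start; "torque": the same for the moment, N m; "grip_width": opening from 0.0 (shut) to 1.0 (fully open).
Only numpy, scipy, OpenCV 4.12 (cv2) and the standard library are available. Lean on these libraries where they do the work, as an engineer would, in place of code of your own. Each camera call takes 0.05 s, during which the arm holds its last target.

TASK

Close the four empty staining dishes for the night: put each of the four steel covers on the dish of its own shape and size, lying flat on the rim, centred, and with the sides of the square and oblong ones lined up with their dish. Set each cover down gently, grip up, and leave the dishes, the specimen jar and the slide box standing where they are.

Things in the scene. Friction and masses are not known exactly. Their poses are not given: they have to be found in the camera images.
- cover_large_round: loose flat steel cover, round, 108 mm across, with a round upright knob 20 mm across; the plate is 5 mm thick with no rim below, the black grip stands at its centre and rises to 29 mm above the plate's underside; about 220 g; lies flat on the bench, grip up, at the start. Origin: centre of the underside; z up through the grip.
- cover_small_round: loose flat steel cover, round, 72 mm across, with a round upright knob 20 mm across; the plate is 5 mm thick with no rim below, the black grip stands at its centre and rises to 29 mm above the plate's underside; about 120 g; lies flat on the bench, grip up, at the start. Origin: centre of the underside; z up through the grip.
- cover_square: loose flat steel cover, square, 92 x 92 mm (sides along its x and y), with a bar grip 44 mm long along its x and 16 mm thick along its y; the plate is 5 mm thick with no rim below, the black grip stands at its centre and rises to 29 mm above the plate's underside; about 200 g; lies flat on the bench, grip up, at the start. Origin: centre of the underside; z up through the grip.
- cover_oblong: loose flat steel cover, rectangular, 122 mm along its x and 72 mm along its y, with a bar grip 44 mm long along its x and 16 mm thick along its y; the plate is 5 mm thick with no rim below, the black grip stands at its centre and rises to 29 mm above the plate's underside; about 200 g; lies flat on the bench, grip up, at the start. Origin: centre of the underside; z up through the grip.
- dish_large_round: loose empty white ceramic dish, open at the top, round, 96 mm across outside, 40 mm tall, walls 4 mm, about 500 g; its cover overhangs it by 6 mm all round when centred. Origin: centre of the underside on the bench; z up, the rim is at z = 40 mm.
- dish_small_round: loose empty white ceramic dish, open at the top, round, 60 mm across outside, 40 mm tall, walls 4 mm, about 300 g; its cover overhangs it by 6 mm all round when centred. Origin: centre of the underside on the bench; z up, the rim is at z = 40 mm.
- dish_square: loose empty white ceramic dish, open at the top, square, 80 x 80 mm outside (sides along its x and y), 40 mm tall, walls 4 mm, about 500 g; its cover overhangs it by 6 mm all round when centred. Origin: centre of the underside on the bench; z up, the rim is at z = 40 mm.
- dish_oblong: loose empty white ceramic dish, open at the top, rectangular, 110 mm along its x and 60 mm along its y outside, 40 mm tall, walls 4 mm, about 500 g; its cover overhangs it by 6 mm all round when centred. Origin: centre of the underside on the bench; z up, the rim is at z = 40 mm.
- jar: bystander: small closed amber specimen jar with white cap, 40 mm across, 50 mm tall, loose. Origin: centre of the underside.
- slide_box: bystander: small closed white box with a blue lid, for glass slides, 80 mm along its x, 32 mm along its y, 25 mm tall, loose. Origin: centre of the underside.
Things that resemble listed ones, but are neither listed nor needed, are in the scene too. Leave any blue or purple look-alike of the dish_small_round alone.

How it is judged:
At the end, for the whole second after the job is handed in: Each cover lies level (0.06 rad) on its own dish's rim, within 10 mm of its centre and 4 mm of rim height; square and oblong ones lined up within 0.2 rad, by any quarter or half turn. Dishes, jar and slide box upright, within 30 mm of where they stood. All at rest (horizontal distance between cover_large_round and dish_large_round below 0.01 m and z of cover_large_round in the frame of dish_large_round between 0.036 and 0.044 m and angle between each of cover_large_round, dish_large_round, cover_small_round, dish_small_round, cover_square, dish_square, cover_oblong, dish_oblong's own z axis and vertical below 0.06 rad and distance of each of dish_large_round, dish_small_round, dish_square, dish_oblong, jar, slide_box from where it was at the start of the episode below 0.03 m and linear speed of each of cover_large_round, dish_large_round, cover_small_round, dish_small_round, cover_square, dish_square, cover_oblong, dish_oblong below 0.02 m/s and horizontal distance between cover_small_round and dish_small_round below 0.01 m and z of cover_small_round in the frame of dish_small_round between 0.036 and 0.044 m and horizontal distance between cover_square and dish_square below 0.01 m and z of cover_square in the frame of dish_square between 0.036 and 0.044 m and (angle between the x axis of cover_square and the x axis of dish_square, either way round below 0.2 rad or angle between the x axis of cover_square and the y axis of dish_square, either way round below 0.2 rad) and horizontal distance between cover_oblong and dish_oblong below 0.01 m and z of cover_oblong in the frame of dish_oblong between 0.036 and 0.044 m and angle between the x axis of cover_oblong and the x axis of dish_oblong, either way round below 0.2 rad and angle between each of jar, slide_box's own z axis and vertical below 0.1 rad); the robot touches nothing.
It fails at once if a cover drops or slams onto its dish (faster than 0.5 m/s close above its seat) ((horizontal distance between cover_large_round and dish_large_round below 0.03 m and z of cover_large_round in the frame of dish_large_round below 0.07 m and linear speed of cover_large_round above 0.5 m/s) or (horizontal distance between cover_small_round and dish_small_round below 0.03 m and z of cover_small_round in the frame of dish_small_round below 0.07 m and linear speed of cover_small_round above 0.5 m/s) or (horizontal distance between cover_square and dish_square below 0.03 m and z of cover_square in the frame of dish_square below 0.07 m and linear speed of cover_square above 0.5 m/s) or (horizontal distance between cover_oblong and dish_oblong below 0.03 m and z of cover_oblong in the frame of dish_oblong below 0.07 m and linear speed of cover_oblong above 0.5 m/s)).
It fails at once if the specimen jar is shoved more than 30 mm or tipped over (distance of jar from where it was at the start of the episode above 0.03 m or angle between jar's own z axis and vertical above 0.5 rad).
It fails at once if the slide box is shoved more than 30 mm or tipped over (distance of slide_box from where it was at the start of the episode above 0.03 m or angle between slide_box's own z axis and vertical above 0.5 rad).
It also fails if it takes over 118 s, if anything falls off the work surface, if the arm or the gripper's body presses on something with over 40 N, if the wrist force passes 120 N, or if a joint passes its speed limit or range.

## Working session

There is one attempt and no reset: what is moved stays moved. The work goes in short steps, Python scripts to look and compute and a shell command to move; the robot and the scene stay as the last step left them, time stands still between calls to the robot, and variables do not carry over. Pictures are saved under pics/ and viewed, and the job is handed in when it is done.

```bash
mkdir -p pics; ls; python3 - <<'E'
from workcell import *
import cv2
o=get_obs();print({k:(o[k]) for k in ('clock','position','ee_rot','grip_width')})
for n in('top','side'):
    cv2.imwrite(f'pics/{n}0.png',camera(n)[:,:,::-1])
    c=calibration(n);print(c)
E
```

```text
pics
{'clock': 0.0, 'position': array([ 0.26478195, -0.56565941,  0.19868107]), 'ee_rot': array([ 9.76128572e-01,  2.17192213e-01, -1.86921921e-04, -7.20819878e-04]), 'grip_width': 0.9974539878762206}
{'mtx': array([[483.23490139,   0.        , 282.742674  ],
       [  0.        , 483.23490139, 211.51877635],
       [  0.        ,   0.        ,   1.        ]]), 'rvec': array([ 2.17057541, -2.15042822,  0.13543696]), 'tvec': array([-0.02349482,  0.47451105,  1.13130889])}
{'mtx': array([[437.47185805,   0.        , 271.06211623],
       [  0.        , 437.47185805, 218.32704166],
       [  0.        ,   0.        ,   1.        ]]), 'rvec': array([ 0.31797532, -2.66164766,  1.38381145]), 'tvec': array([0.45444698, 0.10362967, 0.9235205 ])}
```

View pics/top0.png

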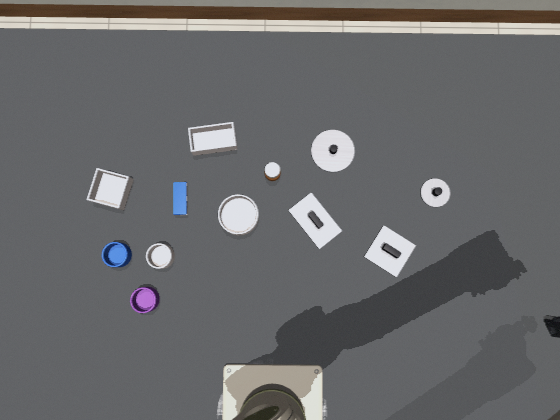

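View pics/side0.png

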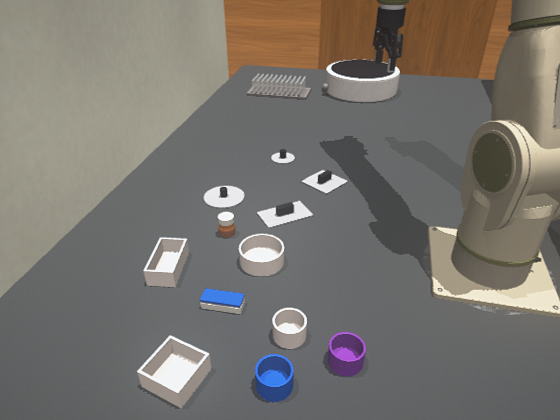

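The top view shows four covers on the right: round at (333,151), small round at (436,192), oblong at (315,220) and square at (390,251). The dishes are on the left: oblong (213,139), square (109,188), large round (238,215) and white small round (159,256). The blue (116,254) and purple (144,300) cups are look-alikes; the white one is the target. Next, enlarged crops.

```bash
python3 - <<'E'
import cv2
im=cv2.imread('pics/top0.png')
def crop(x,y,w,h,s,n):
    c=cv2.resize(im[y:y+h,x:x+w],None,fx=s,fy=s,interpolation=cv2.INTER_CUBIC)
    for i in range(0,w,10):
        cv2.line(c,(i*s,0),(i*s,4 if i%50 else 10),(0,255,255),1); 
        if i%20==0: cv2.putText(c,str(x+i),(i*s,18),0,.35,(0,255,255))
    for i in range(0,h,10):
        cv2.line(c,(0,i*s),(4,i*s),(0,255,255),1)
        if i%20==0: cv2.putText(c,str(y+i),(5,i*s+4),0,.35,(0,255,255))
    cv2.imwrite(f'pics/{n}.png',c)
crop(80,110,190,140,4,'cd'); crop(280,120,180,140,4,'cc'); crop(80,200,190,120,4,'ce')
E
```

```text
(no output)
```

View pics/cd.png

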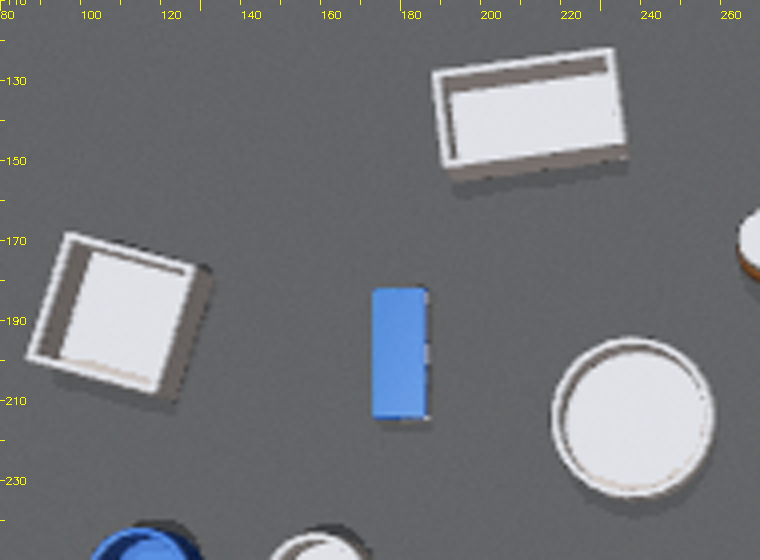

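View pics/cc.png

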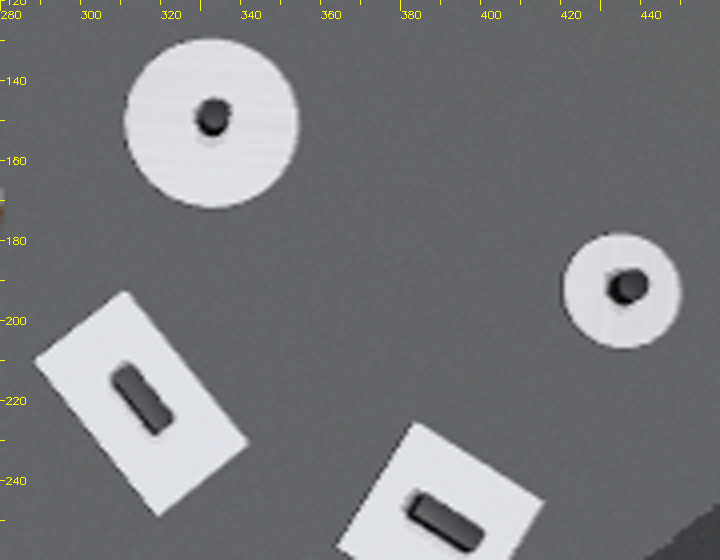

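View pics/ce.png

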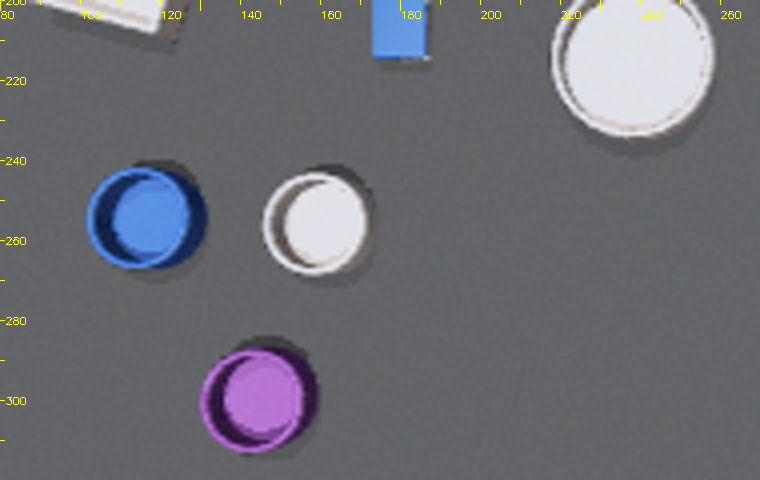

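```bash
cat > h.py <<'E'
import numpy as np, cv2, json
from scipy.spatial.transform import Rotation as R
from workcell import *
def back(n,px,z):
    c=calibration(n);Rm=cv2.Rodrigues(c['rvec'])[0];t=np.ravel(c['tvec'])
    p=cv2.undistortPoints(np.array(px,float).reshape(-1,1,2),c['mtx'],None).reshape(-1,2)
    d=np.c_[p,np.ones(len(p))]@Rm; o=-Rm.T@t
    return o+d*((z-o[2])/d[:,2])[:,None]
def proj(n,P):
    c=calibration(n);return cv2.projectPoints(np.array(P,float).reshape(-1,1,3),c['rvec'],c['tvec'],c['mtx'],None)[0].reshape(-1,2)
def go(x,y,z,jawyaw=None):
    "delta in tool axes; jawyaw=desired world direction (deg) of tool y, mod 180"
    o=get_obs();r=R.from_quat(o['ee_rot']);d=np.array([x,y,z])-o['position']
    ty=r.apply([0,1,0]);yaw=np.degrees(np.arctan2(ty[1],ty[0]))
    t=0
    if jawyaw is not None:
        t=-((jawyaw-yaw+90)%180-90)   # tool z down
    print('clk',round(o['clock'],2),'pos',o['position'].round(4),'jaw',round(yaw,1),'q7',o['joint_pos'].round(2),'F',o['ft_force'].round(1),'w',round(o['grip_width']*85.4,1))
    print('delta tool',r.inv().apply(d).round(4),'turn',round(t/180,4),'deg',round(t,1))
E
python3 - <<'E'
from h import *
im=cv2.imread('pics/top0.png');g=im.min(2)
m=((g>180)*255).astype(np.uint8)
cs,_=cv2.findContours(m,cv2.RETR_EXTERNAL,cv2.CHAIN_APPROX_NONE)
print('covers')
for c in cs:
    b=cv2.boundingRect(c)
    if b[0]<285 or b[1]<60 or b[1]>300 or b[2]<15: continue
    P=back('top',c.reshape(-1,2),.005)[:,:2].astype(np.float32)*1000
    print(b,'rect',cv2.minAreaRect(P),'circ',cv2.minEnclosingCircle(P))
f=lambda pts,x,y:[((a+.5)/4-.5+x,(b+.5)/4-.5+y) for a,b in pts]
print('dishes')
for n,p in dict(sq=f([(67,232),(198,267),(158,393),(26,357)],80,110),ob=f([(433,71),(612,48),(627,144),(445,167)],80,110)).items():
    P=back('top',p,.04)[:,:2].astype(np.float32)*1000
    print(n,P.mean(0),cv2.minAreaRect(P),[np.hypot(*(P[i]-P[i-1])).round(1) for i in range(4)])
for n,p in dict(lr=f([(551,417),(715,417),(633,337),(633,497)],80,110),sr=f([(263,224),(368,224),(315.5,172),(315.5,275)],80,200)).items():
    P=back('top',p,.04)[:,:2]*1000
    print(n,P.mean(0),np.hypot(*(P[0]-P[1])),np.hypot(*(P[2]-P[3])))
print('jar',back('top',[(272,169)],.05),'box',back('top',[(179.5,198)],.025))
# grip bars tops: pixel checks
print('grip tops lr, sr, sq, ob',back('top',f([(213,116),(630,285),(447,520),(143,396)],280,120),.029))
# side check of large dish rim and small rim centre
print('side LR dish rim',back('side',[(262,248)],.04),'SR',back('side',[(290,320)],.04),'lr cover',back('side',[(224,196.5)],.005),'sr cover',back('side',[(283,157)],.005))
E
```

```text
covers
(364, 226, 52, 51) rect ((384.5124816894531, -279.5616455078125), (91.23126220703125, 90.86190795898438), 57.9609260559082) circ ((384.7452392578125, -279.4312438964844), 63.77140808105469)
(289, 193, 53, 56) rect ((457.34112548828125, -97.35114288330078), (121.03425598144531, 71.02284240722656), 38.6856803894043) circ ((456.8546447753906, -97.32563018798828), 68.4969711303711)
(421, 179, 29, 28) rect ((528.588623046875, -394.18109130859375), (67.40171813964844, 69.43394470214844), 0.5524944067001343) circ ((529.5447998046875, -394.1331481933594), 35.208290100097656)
(311, 130, 43, 42) rect ((632.1484985351562, -140.54721069335938), (104.47195434570312, 104.9064712524414), 0.5710174441337585) circ ((632.9530029296875, -141.47926330566406), 53.44538879394531)
dishes
sq [526.8433  399.55734] ((526.914306640625, 399.564208984375), (82.34127807617188, 78.89726257324219), 75.31488800048828) [np.float32(78.6), np.float32(82.1), np.float32(78.9), np.float32(82.2)]
ob [654.8475  154.07726] ((654.80029296875, 153.78590393066406), (60.553688049316406, 111.13558959960938), 8.15713882446289) [np.float32(60.2), np.float32(109.4), np.float32(60.6), np.float32(110.5)]
lr [466.8140027   87.48702649] 97.35118174129214 95.67005382858471
sr [366.38245562 271.855061  ] 61.59153310839455 60.29584635096811
jar [[0.57392449 0.00751475 0.05      ]] box [[0.50568138 0.23053779 0.025     ]]
grip tops lr, sr, sq, ob [[ 0.6304962  -0.14001294  0.029     ]
 [ 0.52853142 -0.39168841  0.029     ]
 [ 0.38580995 -0.27844512  0.029     ]
 [ 0.45828664 -0.09744365  0.029     ]]
side LR dish rim [[0.46466625 0.0918778  0.04      ]] SR [[0.36578449 0.27302392 0.04      ]] lr cover [[ 0.63119847 -0.13694842  0.005     ]] sr cover [[ 0.52899986 -0.39356847  0.005     ]]
```

```bash
python3 -c "
from h import *
go(.385,-.279,.07,-32)"
```

```text
clk 0.1 pos [ 0.2648 -0.5657  0.1988] jaw -64.9 q7 [ 1.11  0.33 -0.06  1.46  0.02  1.35 -0.09] F [ 0.7 -0.3 -1. ] w 85.5
delta tool [ 0.2304 -0.2086  0.1291] turn -0.1829 deg -32.9
```

```bash
python3 -m handwheel '[{"jaw":50,"delta_pos":[0.23,-0.208,0.129],"turn":-0.183},{"jaw":50,"delta_pos":[0.23,-0.208,0.129],"turn":-0.183},{"jaw":50,"delta_pos":[0.23,-0.208,0.129],"turn":-0.183},{"jaw":50,"delta_pos":[0.23,-0.208,0.129],"turn":-0.183},{"jaw":50,"delta_pos":[0.23,-0.208,0.129],"turn":-0.183},{"jaw":50,"delta_pos":[0.23,-0.208,0.129],"turn":-0.183},{"jaw":50,"delta_pos":[0.23,-0.208,0.129],"turn":-0.183},{"jaw":50,"delta_pos":[0.23,-0.208,0.129],"turn":-0.183},{"jaw":50,"delta_pos":[0.23,-0.208,0.129],"turn":-0.183},{"jaw":50,"delta_pos":[0.23,-0.208,0.129],"turn":-0.183}]' 40; python3 -c "
from h import *
go(.385,-.279,.01,-32)"
```

```text
clock: 0.93
position: [0.3854, -0.2775, 0.0696]
ee_rot: [0.873, 0.487, -0.0, -0.001]
ft_force: [-0.3, -0.8, -0.3]
grip_width: 0.587
clk 0.93 pos [ 0.3854 -0.2775  0.0696] jaw -31.7 q7 [ 0.85  0.15 -0.35  1.98  0.06  1.02 -0.07] F [-0.3 -0.8 -0.3] w 50.2
delta tool [-0.0015  0.0006  0.0596] turn 0.0016 deg 0.3
```

```bash
python3 -m handwheel '[{"jaw":50,"delta_pos":[-0.001,0.0005,0.02],"turn":0},{"jaw":50,"delta_pos":[-0.001,0.0005,0.04],"turn":0},{"jaw":50,"delta_pos":[-0.001,0.0005,0.052],"turn":0},{"jaw":50,"delta_pos":[-0.001,0.0005,0.059],"turn":0},{"jaw":30,"delta_pos":[-0.001,0.0005,0.059],"turn":0},{"jaw":10,"delta_pos":[-0.001,0.0005,0.059],"turn":0},{"jaw":5,"delta_pos":[-0.001,0.0005,0.059],"turn":0},{"jaw":5,"delta_pos":[-0.001,0.0005,0.059],"turn":0},{"jaw":5,"delta_pos":[-0.001,0.0005,0.059],"turn":0},{"jaw":5,"delta_pos":[-0.001,0.0005,0.059],"turn":0}]' 50; python3 - <<'E'
from h import *
go(.527,.3995,.13,-14.7)
E
```

```text
clock: 1.77
position: [0.3853, -0.2816, 0.012]
ee_rot: [0.875, 0.485, 0.0, 0.0]
ft_force: [-0.3, 0.0, 0.2]
grip_width: 0.059
clk 1.77 pos [ 0.3853 -0.2816  0.012 ] jaw -32.0 q7 [ 0.84  0.23 -0.34  2.03  0.1   0.9  -0.1 ] F [-0.3  0.   0.2] w 5.1
delta tool [ 0.6527 -0.2404 -0.1183] turn -0.096 deg -17.3
```

```bash
python3 - <<'E'
from h import *
s=camera('side');t=camera('top')
a=cv2.resize(s[130:250,230:380],None,fx=4,fy=4,interpolation=2)[:,:,::-1]
cv2.imwrite('pics/s1.png',a)
cv2.imwrite('pics/t1.png',cv2.resize(t[170:310,290:460],None,fx=4,fy=4)[:,:,::-1])
E
```

```text
(no output)
```

View pics/s1.png

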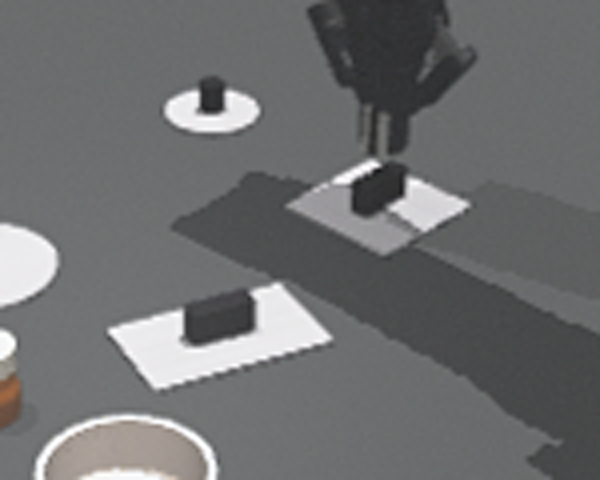

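View pics/t1.png

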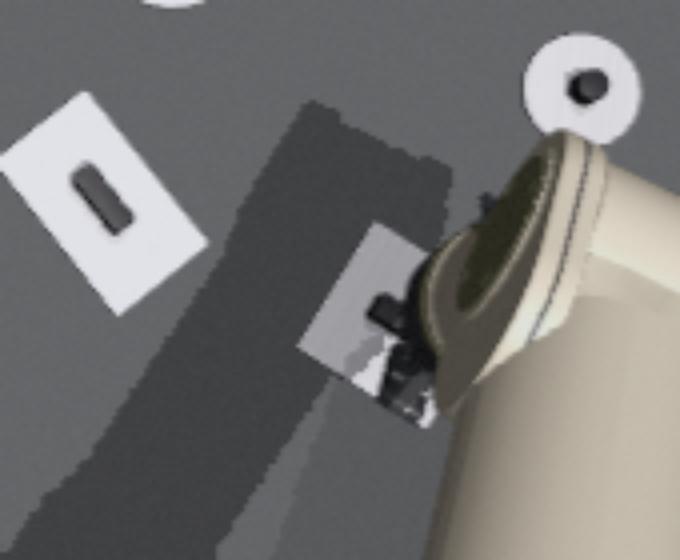

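```bash
python3 - <<'E'
from h import *
p=get_obs()['position']
print(p,'side',proj('side',p),'crop',(proj('side',p)-[230,130])*4,'top crop',(proj('top',p)-[290,170])*4)
# tip seen side crop (380,152), top crop (405,385)?
for z in (0.01,.03,.05,.07,.1): print(z,back('side',[(325,168)],z)[0])
E
```

```text
[ 0.38515385 -0.28142038  0.01179483] side [[324.47402184 177.93009286]] crop [[377.89608735 191.72037142]] top crop [[403.96107061 320.85494912]]
0.01 [ 0.39243903 -0.34241098  0.01      ]
0.03 [ 0.38821853 -0.30547022  0.03      ]
0.05 [ 0.38399802 -0.26852946  0.05      ]
0.07 [ 0.37977752 -0.2315887   0.07      ]
0.1 [ 0.37344677 -0.17617756  0.1       ]
```

```bash
python3 - <<'E'
from h import *
s=camera('side')
q=proj('side',[get_obs()['position']])[0];print(q)
a=cv2.resize(s[125:200,285:365],None,fx=8,fy=8,interpolation=2)[:,:,::-1].copy()
a=cv2.convertScaleAbs(a,alpha=1.8,beta=20)
cv2.circle(a,tuple(int(v) for v in (q-[285,125])*8),4,(0,0,255),1)
cv2.imwrite('pics/s2.png',a)
E
```

```text
[324.48082668 177.97242866]
```

View pics/s2.png

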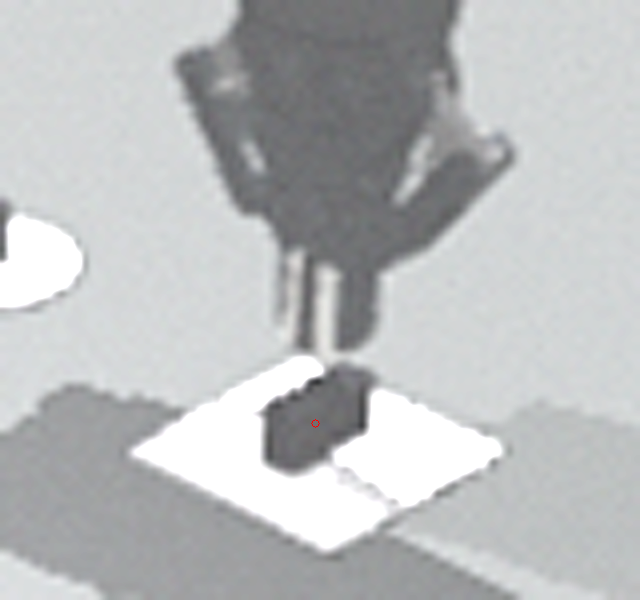

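```bash
python3 - <<'E'
from h import *
def tri(a,b):
    Ps=[]
    for n in('side','top'):
        c=calibration(n);Ps.append(c['mtx']@np.c_[cv2.Rodrigues(c['rvec'])[0],np.ravel(c['tvec'])])
    X=cv2.triangulatePoints(Ps[0],Ps[1],np.array(a,float),np.array(b,float)).ravel();X=X[:3]/X[3]
    print(X.round(4),'resid',proj('side',X)-a,proj('top',X)-b)
tri((346,143),(391,266))
tri((309,132.5),(391,266));tri((309,132.5),(411,221));tri((346,143),(411,221))
tri((327.5,138),(401,244))
t=camera('top')
a=cv2.convertScaleAbs(cv2.resize(t[200:290,350:440],None,fx=6,fy=6,interpolation=2)[:,:,::-1],alpha=2,beta=20)
cv2.imwrite('pics/t2.png',a)
o=get_obs();print(o['ft_force'],o['torque'],o['tau'])
E
```

```text
[ 0.34   -0.2528  0.1363] resid [[-2.80460924 -0.24743725]] [[0.17184575 2.73644849]]
[ 0.3821 -0.2411  0.1654] resid [[1.78022244e+01 1.29591913e-02]] [[ -2.58597136 -17.54195006]]
[ 0.4403 -0.2982  0.1357] resid [[-1.47972146 -0.16847559]] [[0.17958918 1.49197975]]
[ 0.3963 -0.3029  0.12  ] resid [[-22.22059683  -4.49660321]] [[ 0.85461792 22.16355019]]
[ 0.3889 -0.2756  0.135 ] resid [[-2.1109891  -0.21276489]] [[0.19150819 2.0932993 ]]
[-0.05196157  0.30752413 -0.24247932] [ 0.0397989  -0.02108745 -0.05202735] [ 1.26206368e-02 -4.65524876e+01 -2.16622531e+00 -3.12498915e+01
  1.36099668e-02  1.59779811e-03  1.35005906e-03]
```

View pics/t2.png

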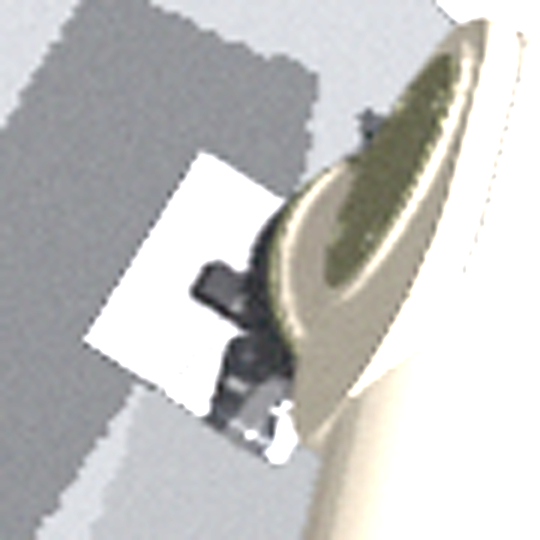

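```bash
python3 -m handwheel '[{"jaw":50,"delta_pos":[0.002,0,0],"turn":0},{"jaw":50,"delta_pos":[0.002,0,0],"turn":0},{"jaw":50,"delta_pos":[0.002,0,0],"turn":0},{"jaw":50,"delta_pos":[0.002,0,0.005],"turn":0},{"jaw":50,"delta_pos":[0.002,0,0.01],"turn":0},{"jaw":50,"delta_pos":[0.002,0,0.015],"turn":0},{"jaw":50,"delta_pos":[0.002,0,0.02],"turn":0},{"jaw":50,"delta_pos":[0.002,0,0.02],"turn":0}]' 50; python3 - <<'E'
from h import *
go(.385,-.279,-.018,-32)
s=camera('side')
q=proj('side',[get_obs()['position']])[0];print(q)
a=cv2.resize(s[125:200,285:365],None,fx=8,fy=8,interpolation=2)[:,:,::-1].copy()
a=cv2.convertScaleAbs(a,alpha=1.8,beta=20)
cv2.circle(a,tuple(int(v) for v in (q-[285,125])*8),4,(0,0,255),1)
cv2.imwrite('pics/s3.png',a)
E
```

```text
clock: 2.63
position: [0.3853, -0.2791, -0.0098]
ee_rot: [0.875, 0.485, -0.0, -0.001]
ft_force: [-0.6, 0.4, -0.5]
grip_width: 0.591
clk 2.63 pos [ 0.3853 -0.2791 -0.0098] jaw -32.0 q7 [ 0.84  0.27 -0.33  2.04  0.12  0.85 -0.12] F [-0.6  0.4 -0.5] w 50.4
delta tool [-0.0001 -0.0003  0.0082] turn 0.0001 deg 0.0
[323.78736637 184.82346227]
```

View pics/s3.png

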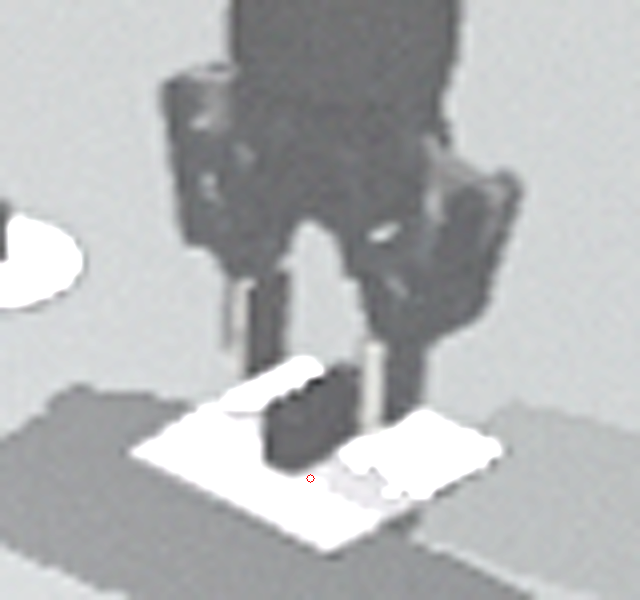

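```bash
python3 -m handwheel '[{"jaw":50,"delta_pos":[0,0,0.004],"turn":0},{"jaw":30,"delta_pos":[0,0,0.004],"turn":0},{"jaw":10,"delta_pos":[0,0,0.004],"turn":0},{"jaw":5,"delta_pos":[0,0,0.004],"turn":0},{"jaw":5,"delta_pos":[0,0,0.004],"turn":0},{"jaw":5,"delta_pos":[0,0,0.004],"turn":0},{"jaw":5,"delta_pos":[0,0,0.004],"turn":0},{"jaw":5,"delta_pos":[0,0,0.004],"turn":0}]' 50; python3 - <<'E'
from h import *
go(.527,.3995,.1,-14.7)
s=camera('side')
a=cv2.resize(s[125:200,285:365],None,fx=8,fy=8,interpolation=2)[:,:,::-1].copy()
a=cv2.convertScaleAbs(a,alpha=1.8,beta=20)
cv2.imwrite('pics/s4.png',a)
E
```

```text
clock: 3.35
position: [0.3863, -0.2797, -0.0122]
ee_rot: [0.875, 0.485, 0.0, 0.0]
ft_force: [-1.6, 0.0, 6.0]
grip_width: 0.171
clk 3.35 pos [ 0.3863 -0.2797 -0.0122] jaw -32.0 q7 [ 0.83  0.27 -0.33  2.04  0.12  0.84 -0.12] F [-1.6  0.   6. ] w 14.6
delta tool [ 0.6507 -0.2402 -0.1124] turn -0.096 deg -17.3
```

View pics/s4.png

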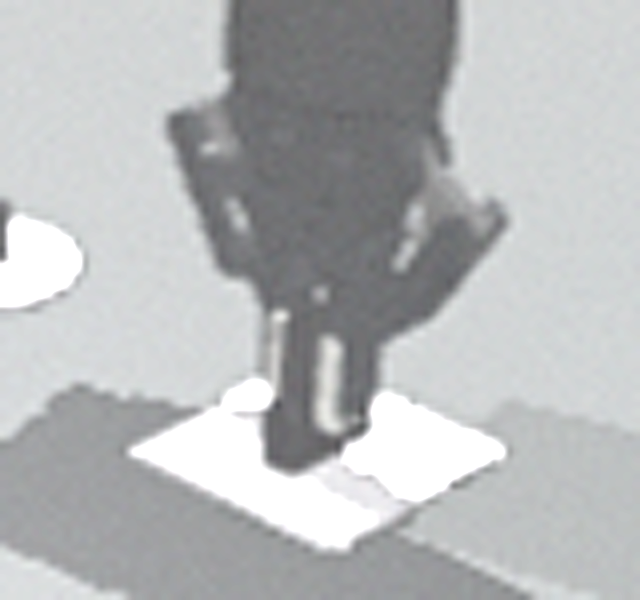

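```bash
python3 -m handwheel '[{"jaw":5,"delta_pos":[0,0,-0.015],"turn":0},{"jaw":5,"delta_pos":[0,0,-0.04],"turn":0},{"jaw":5,"delta_pos":[0,0,-0.07],"turn":0},{"jaw":5,"delta_pos":[0,0,-0.1],"turn":0},{"jaw":5,"delta_pos":[0.02,-0.01,-0.112],"turn":0},{"jaw":5,"delta_pos":[0.05,-0.02,-0.112],"turn":0},{"jaw":5,"delta_pos":[0.08,-0.03,-0.112],"turn":0},{"jaw":5,"delta_pos":[0.11,-0.04,-0.112],"turn":0},{"jaw":5,"delta_pos":[0.14,-0.05,-0.112],"turn":0},{"jaw":5,"delta_pos":[0.17,-0.06,-0.112],"turn":0}]' 70; python3 - <<'E'
from h import *
go(.527,.3995,.1,-14.7)
E
```

```text
clock: 4.23
position: [0.4249, -0.1022, 0.0993]
ee_rot: [0.875, 0.485, -0.0, 0.0]
ft_force: [1.1, -0.3, -1.6]
grip_width: 0.16
clk 4.23 pos [ 0.4249 -0.1022  0.0993] jaw -32.0 q7 [ 0.66  0.04 -0.53  2.03  0.02  1.08 -0.44] F [ 1.1 -0.3 -1.6] w 13.7
delta tool [ 0.4796 -0.1792 -0.0009] turn -0.096 deg -17.3
```

```bash
python3 -m handwheel '[{"jaw":5,"delta_pos":[0.033,-0.013,0],"turn":0},{"jaw":5,"delta_pos":[0.066,-0.025,0],"turn":-0.01},{"jaw":5,"delta_pos":[0.1,-0.038,0],"turn":-0.02},{"jaw":5,"delta_pos":[0.133,-0.05,0],"turn":-0.03},{"jaw":5,"delta_pos":[0.166,-0.063,0],"turn":-0.045},{"jaw":5,"delta_pos":[0.2,-0.075,0],"turn":-0.06},{"jaw":5,"delta_pos":[0.233,-0.088,0],"turn":-0.075},{"jaw":5,"delta_pos":[0.266,-0.1,0],"turn":-0.09},{"jaw":5,"delta_pos":[0.3,-0.113,0],"turn":-0.096},{"jaw":5,"delta_pos":[0.333,-0.125,0],"turn":-0.096}]' 70; python3 - <<'E'
from h import *
go(.527,.3995,.1,-14.7)
E
```

```text
clock: 5.07
position: [0.4954, 0.2466, 0.0989]
ee_rot: [0.791, 0.611, -0.0, -0.0]
ft_force: [-0.4, -0.1, -1.1]
grip_width: 0.158
clk 5.07 pos [0.4954 0.2466 0.0989] jaw -14.6 q7 [ 0.12  0.36 -0.79  1.74  0.28  1.16 -1.01] F [-0.4 -0.1 -1.1] w 13.5
delta tool [ 0.156  -0.0081 -0.0011] turn 0.0003 deg 0.1
```

```bash
python3 -m handwheel '[{"jaw":5,"delta_pos":[0.033,-0.002,0],"turn":0},{"jaw":5,"delta_pos":[0.066,-0.004,0],"turn":0},{"jaw":5,"delta_pos":[0.1,-0.006,0],"turn":0},{"jaw":5,"delta_pos":[0.13,-0.007,0],"turn":0},{"jaw":5,"delta_pos":[0.146,-0.008,0],"turn":0},{"jaw":5,"delta_pos":[0.156,-0.008,0],"turn":0},{"jaw":5,"delta_pos":[0.156,-0.008,0.01],"turn":0},{"jaw":5,"delta_pos":[0.156,-0.008,0.02],"turn":0},{"jaw":5,"delta_pos":[0.156,-0.008,0.03],"turn":0},{"jaw":5,"delta_pos":[0.156,-0.008,0.03],"turn":0}]' 70; python3 - <<'E'
from h import *
go(.527,.3995,.03,-14.7)
cv2.imwrite('pics/t5.png',cv2.resize(camera('top')[140:240,60:190],None,fx=5,fy=5)[:,:,::-1])
cv2.imwrite('pics/s5.png',cv2.resize(camera('side')[270:420,90:290],None,fx=4,fy=4)[:,:,::-1])
E
```

```text
clock: 5.9
position: [0.5268, 0.3948, 0.0662]
ee_rot: [0.792, 0.61, -0.002, 0.001]
ft_force: [0.2, -0.7, -2.1]
grip_width: 0.16
clk 5.9 pos [0.5268 0.3948 0.0662] jaw -14.8 q7 [-0.19  0.62 -0.74  1.48  0.43  1.22 -1.25] F [ 0.2 -0.7 -2.1] w 13.6
delta tool [ 0.0047 -0.0009  0.0361] turn -0.0005 deg -0.1
```

View pics/t5.png

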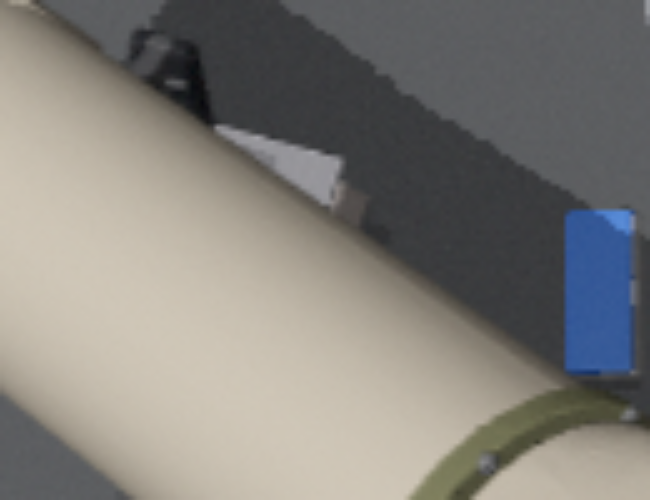

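View pics/s5.png

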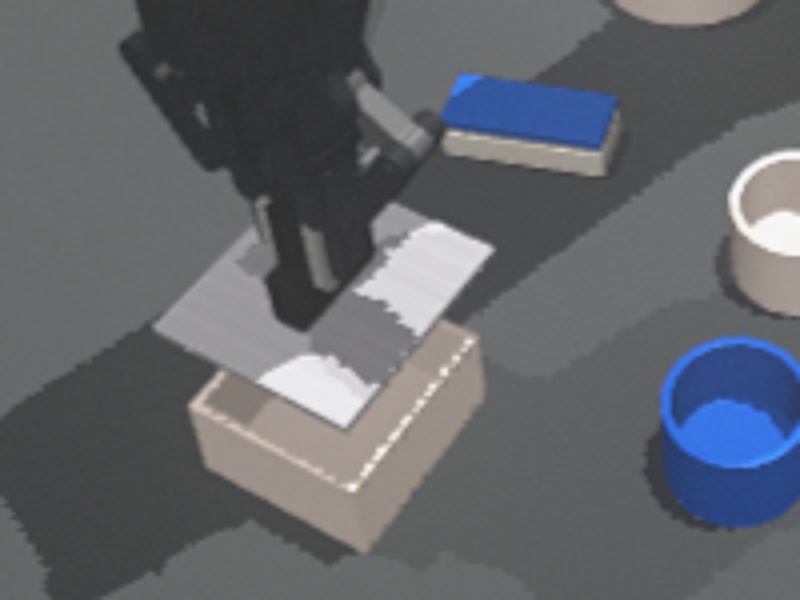

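```bash
python3 - <<'E'
from h import *
P=back('side',[(128.4,352.1),(212.9,331.6),(176.6,376.6)],.08);print(P,(P[0]+P[1])/2, np.hypot(*(P[0]-P[1])[:2]))
P=back('side',[(89.6+190/4,270+405/4),(89.6+478/4,270+343/4),(89.6+354/4,270+490/4)],.04);print(P,(P[0]+P[1])/2, np.hypot(*(P[0]-P[1])[:2]))
go(.527,.3995,.03,-14.7)
E
```

```text
[[0.5824941  0.4264568  0.08      ]
 [0.4719664  0.35974352 0.08      ]
 [0.49394397 0.44890721 0.08      ]] [0.52723025 0.39310016 0.08      ] 0.12910087482981988
[[0.57473551 0.42951049 0.04      ]
 [0.47615264 0.37621085 0.04      ]
 [0.49759477 0.44865117 0.04      ]] [0.52544408 0.40286067 0.04      ] 0.11206888060548253
clk 6.0 pos [0.5275 0.3963 0.0688] jaw -14.8 q7 [-0.19  0.62 -0.74  1.48  0.43  1.22 -1.25] F [ 0.1  0.5 -0.1] w 13.8
delta tool [ 0.003  -0.0013  0.0388] turn -0.0004 deg -0.1
```

```bash
python3 -m handwheel '[{"jaw":5,"delta_pos":[0.005,-0.001,0.004],"turn":0},{"jaw":5,"delta_pos":[0.005,-0.001,0.01],"turn":0},{"jaw":5,"delta_pos":[0.005,-0.001,0.016],"turn":0},{"jaw":5,"delta_pos":[0.005,-0.001,0.022],"turn":0},{"jaw":5,"delta_pos":[0.005,-0.001,0.027],"turn":0},{"jaw":5,"delta_pos":[0.005,-0.001,0.031],"turn":0},{"jaw":5,"delta_pos":[0.005,-0.001,0.034],"turn":0},{"jaw":5,"delta_pos":[0.005,-0.001,0.036],"turn":0},{"jaw":5,"delta_pos":[0.005,-0.001,0.037],"turn":0},{"jaw":5,"delta_pos":[0.005,-0.001,0.037],"turn":0}]' 70; python3 - <<'E'
from h import *
go(.527,.4015,.028,-14.7)
E
```

```text
clock: 6.83
position: [0.5276, 0.403, 0.0324]
ee_rot: [0.792, 0.611, -0.0, 0.0]
ft_force: [0.3, -0.2, -1.5]
grip_width: 0.158
clk 6.83 pos [0.5276 0.403  0.0324] jaw -14.7 q7 [-0.21  0.66 -0.73  1.49  0.46  1.16 -1.27] F [ 0.3 -0.2 -1.5] w 13.5
delta tool [-0.0016 -0.0002  0.0044] turn 0.0 deg 0.0
```

```bash
python3 -m handwheel '[{"jaw":5,"delta_pos":[-0.001,0,0.001],"turn":0},{"jaw":5,"delta_pos":[-0.001,0,0.002],"turn":0},{"jaw":5,"delta_pos":[-0.001,0,0.003],"turn":0},{"jaw":5,"delta_pos":[-0.001,0,0.004],"turn":0},{"jaw":5,"delta_pos":[-0.001,0,0.005],"turn":0},{"jaw":5,"delta_pos":[-0.001,0,0.005],"turn":0}]' 70; python3 - <<'E'
from h import *
go(.527,.4015,.028,-14.7)
cv2.imwrite('pics/s6.png',cv2.resize(camera('side')[270:420,90:290],None,fx=4,fy=4)[:,:,::-1])
E
```

```text
clock: 7.33
position: [0.5275, 0.4021, 0.028]
ee_rot: [0.792, 0.611, 0.0, 0.0]
ft_force: [-1.6, -2.6, 4.5]
grip_width: 0.162
clk 7.33 pos [0.5275 0.4021 0.028 ] jaw -14.7 q7 [-0.21  0.67 -0.72  1.5   0.46  1.15 -1.27] F [-1.6 -2.6  4.5] w 13.8
delta tool [-0.0007 -0.0003  0.    ] turn -0.0 deg -0.0
```

View pics/s6.png

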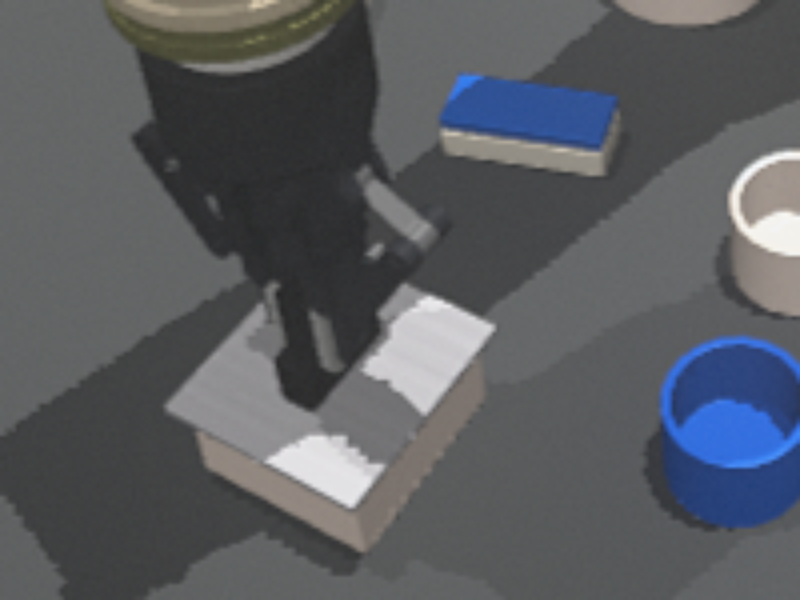

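```bash
python3 -m handwheel '[{"jaw":20,"delta_pos":[0,0,-0.0005],"turn":0},{"jaw":35,"delta_pos":[0,0,-0.001],"turn":0},{"jaw":50,"delta_pos":[0,0,-0.001],"turn":0},{"jaw":50,"delta_pos":[0,0,-0.001],"turn":0},{"jaw":50,"delta_pos":[0,0,-0.015],"turn":0},{"jaw":50,"delta_pos":[0,0,-0.04],"turn":0},{"jaw":50,"delta_pos":[0,0,-0.075],"turn":0},{"jaw":50,"delta_pos":[0,0,-0.075],"turn":0}]' 50; python3 - <<'E'
from h import *
go(.457,-.097,.1,128.7)
E
```

```text
clock: 8.05
position: [0.5295, 0.4049, 0.1105]
ee_rot: [0.792, 0.611, 0.005, -0.0]
ft_force: [0.3, 0.8, 1.7]
grip_width: 0.587
clk 8.05 pos [0.5295 0.4049 0.1105] jaw -14.7 q7 [-0.19  0.59 -0.76  1.43  0.41  1.28 -1.24] F [0.3 0.8 1.7] w 50.2
delta tool [-0.504   0.0571  0.0069] turn 0.2034 deg 36.6
```

```bash
python3 -m handwheel '[{"jaw":50,"delta_pos":[-0.039,0.005,0],"turn":0.02},{"jaw":50,"delta_pos":[-0.078,0.009,0],"turn":0.04},{"jaw":50,"delta_pos":[-0.117,0.013,0],"turn":0.06},{"jaw":50,"delta_pos":[-0.156,0.018,0],"turn":0.08},{"jaw":50,"delta_pos":[-0.195,0.022,0],"turn":0.1},{"jaw":50,"delta_pos":[-0.234,0.027,0],"turn":0.12},{"jaw":50,"delta_pos":[-0.273,0.031,0],"turn":0.14},{"jaw":50,"delta_pos":[-0.312,0.035,0],"turn":0.16},{"jaw":50,"delta_pos":[-0.351,0.04,0],"turn":0.18},{"jaw":50,"delta_pos":[-0.39,0.044,0],"turn":0.203}]'; python3 - <<'E'
from h import *
go(.457,-.097,.03,128.7)
cv2.imwrite('pics/t7.png',cv2.resize(camera('top')[140:240,60:190],None,fx=5,fy=5)[:,:,::-1])
E
```

```text
clock: 8.88
position: [0.471, 0.0121, 0.1037]
ee_rot: [0.944, 0.331, 0.001, 0.001]
ft_force: [0.6, -0.0, -1.0]
grip_width: 0.582
clk 8.88 pos [0.471  0.0121 0.1037] jaw -51.4 q7 [ 0.46  0.12 -0.61  1.95  0.08  1.1  -1.08] F [ 0.6 -0.  -1. ] w 49.7
delta tool [-0.0791  0.0764  0.0738] turn -0.0005 deg -0.1
```

View pics/t7.png

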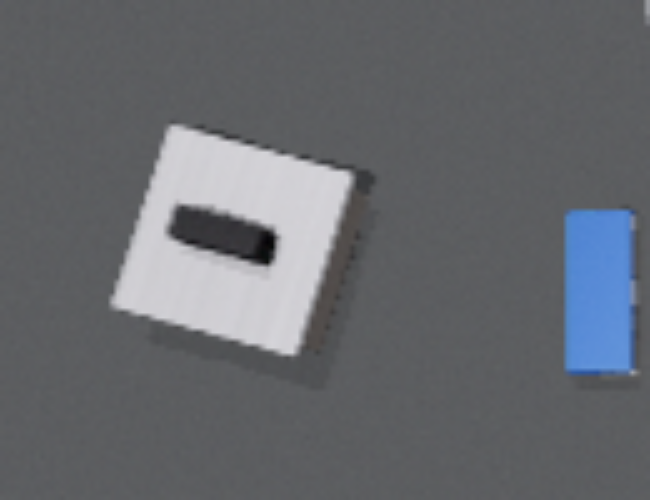

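```bash
python3 - <<'E'
from h import *
P=back('top',[(a/5+59.6,b/5+139.6) for a,b in[(170,125),(355,173),(298,357),(110,305)]],.045)[:,:2].astype(np.float32)
print(P.mean(0),cv2.minAreaRect(P))
E
python3 -m handwheel '[{"jaw":50,"delta_pos":[-0.03,0.029,0],"turn":0},{"jaw":50,"delta_pos":[-0.056,0.054,0.02],"turn":0},{"jaw":50,"delta_pos":[-0.079,0.076,0.04],"turn":0},{"jaw":50,"delta_pos":[-0.079,0.076,0.06],"turn":0},{"jaw":50,"delta_pos":[-0.079,0.076,0.06],"turn":0}]'; python3 - <<'E'
from h import *
go(.457,-.097,-.009,128.7)
s=camera('side')
cv2.imwrite('pics/s8.png',cv2.resize(s[150:250,230:340],None,fx=6,fy=6,interpolation=2)[:,:,::-1].copy())
E
```

```text
[0.52623147 0.40115935] ((0.5265046954154968, 0.4009581208229065), (0.0933292806148529, 0.09157393127679825), 75.1212387084961)
clock: 9.35
position: [0.4548, -0.0963, 0.0402]
ee_rot: [0.944, 0.33, -0.002, -0.001]
ft_force: [-0.9, 1.4, 0.1]
grip_width: 0.586
clk 9.35 pos [ 0.4548 -0.0963  0.0402] jaw -51.4 q7 [ 0.59  0.19 -0.51  2.02  0.11  0.96 -0.88] F [-0.9  1.4  0.1] w 50.0
delta tool [0.0014 0.0021 0.0492] turn -0.0006 deg -0.1
```

View pics/s8.png

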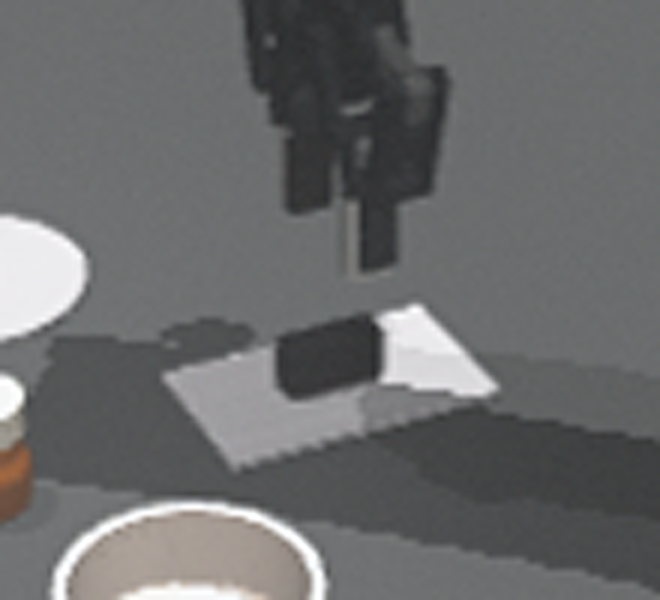

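```bash
python3 -m handwheel '[{"jaw":50,"delta_pos":[0,0.001,0.015],"turn":0},{"jaw":50,"delta_pos":[0,0.001,0.03],"turn":0},{"jaw":50,"delta_pos":[0,0.001,0.042],"turn":0},{"jaw":50,"delta_pos":[0,0.001,0.048],"turn":0},{"jaw":50,"delta_pos":[0,0.001,0.048],"turn":0},{"jaw":30,"delta_pos":[0,0.001,0.048],"turn":0},{"jaw":10,"delta_pos":[0,0.001,0.048],"turn":0},{"jaw":5,"delta_pos":[0,0.001,0.048],"turn":0},{"jaw":5,"delta_pos":[0,0.001,0.048],"turn":0},{"jaw":5,"delta_pos":[0,0.001,0.048],"turn":0}]' 50; python3 - <<'E'
from h import *
go(.655,.154,.1,8.16)
E
```

```text
clock: 10.23
position: [0.4587, -0.0958, -0.0041]
ee_rot: [0.943, 0.332, 0.001, 0.001]
ft_force: [-1.2, 0.5, 8.0]
grip_width: 0.148
clk 10.23 pos [ 0.4587 -0.0958 -0.0041] jaw -51.2 q7 [ 0.57  0.26 -0.5   2.05  0.16  0.86 -0.92] F [-1.2  0.5  8. ] w 12.7
delta tool [ 0.3096 -0.0717 -0.1039] turn -0.33 deg -59.4
```

```bash
python3 -m handwheel '[{"jaw":5,"delta_pos":[0,0,-0.015],"turn":0},{"jaw":5,"delta_pos":[0,0,-0.04],"turn":0},{"jaw":5,"delta_pos":[0,0,-0.07],"turn":0},{"jaw":5,"delta_pos":[0,0,-0.1],"turn":0},{"jaw":5,"delta_pos":[0.02,-0.004,-0.108],"turn":-0.02},{"jaw":5,"delta_pos":[0.05,-0.012,-0.108],"turn":-0.05},{"jaw":5,"delta_pos":[0.08,-0.019,-0.108],"turn":-0.08},{"jaw":5,"delta_pos":[0.11,-0.026,-0.108],"turn":-0.11},{"jaw":5,"delta_pos":[0.14,-0.033,-0.108],"turn":-0.14},{"jaw":5,"delta_pos":[0.17,-0.04,-0.108],"turn":-0.17}]' 70; python3 - <<'E'
from h import *
go(.655,.154,.1,8.16)
s=camera('side')
cv2.imwrite('pics/s9.png',s[:,:,::-1])
E
```

```text
clock: 11.07
position: [0.5658, 0.0429, 0.1029]
ee_rot: [0.821, 0.571, 0.0, 0.0]
ft_force: [-0.2, -1.4, -2.2]
grip_width: 0.131
clk 11.07 pos [0.5658 0.0429 0.1029] jaw -20.4 q7 [ 0.38  0.35 -0.65  1.71  0.23  1.16 -0.68] F [-0.2 -1.4 -2.2] w 11.2
delta tool [0.1352 0.0449 0.0029] turn -0.1587 deg -28.6
```

View pics/s9.png

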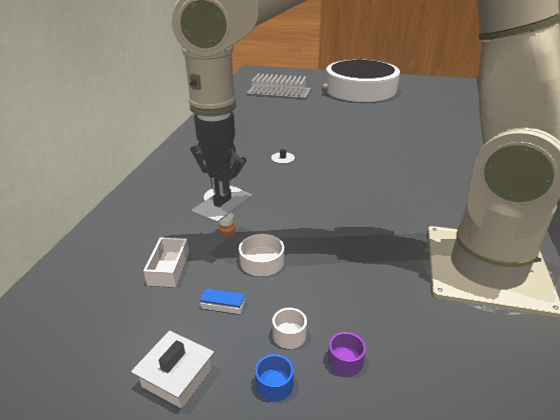

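```bash
python3 -m handwheel '[{"jaw":5,"delta_pos":[0.028,0.01,0],"turn":-0.03},{"jaw":5,"delta_pos":[0.056,0.02,0],"turn":-0.06},{"jaw":5,"delta_pos":[0.084,0.03,0],"turn":-0.09},{"jaw":5,"delta_pos":[0.112,0.038,0],"turn":-0.12},{"jaw":5,"delta_pos":[0.135,0.045,0],"turn":-0.145},{"jaw":5,"delta_pos":[0.135,0.045,0],"turn":-0.159},{"jaw":5,"delta_pos":[0.135,0.045,0.015],"turn":-0.159},{"jaw":5,"delta_pos":[0.135,0.045,0.03],"turn":-0.159},{"jaw":5,"delta_pos":[0.135,0.045,0.03],"turn":-0.159}]' 70; python3 - <<'E'
from h import *
go(.655,.154,.04,8.16)
s=camera('side')
cv2.imwrite('pics/s10.png',cv2.resize(s[160:300,100:290],None,fx=4,fy=4)[:,:,::-1])
t=camera('top')
cv2.imwrite('pics/t10.png',cv2.resize(t[90:190,150:290],None,fx=4,fy=4)[:,:,::-1])
E
```

```text
clock: 11.87
position: [0.6524, 0.15, 0.0678]
ee_rot: [0.657, 0.754, -0.003, -0.001]
ft_force: [-0.3, -0.9, -3.1]
grip_width: 0.125
clk 11.87 pos [0.6524 0.15   0.0678] jaw 7.8 q7 [ 0.19  0.63 -0.69  1.44  0.41  1.22 -0.42] F [-0.3 -0.9 -3.1] w 10.7
delta tool [0.0037 0.0033 0.0278] turn -0.0019 deg -0.3
```

View pics/s10.png

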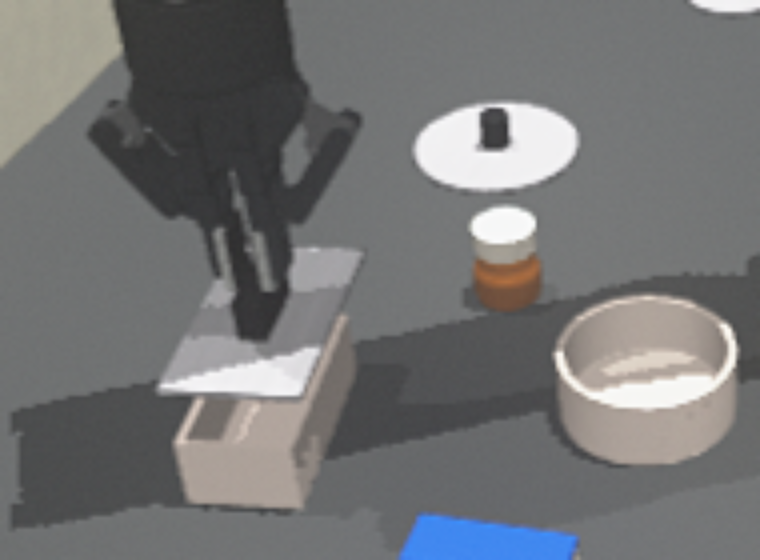

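View pics/t10.png

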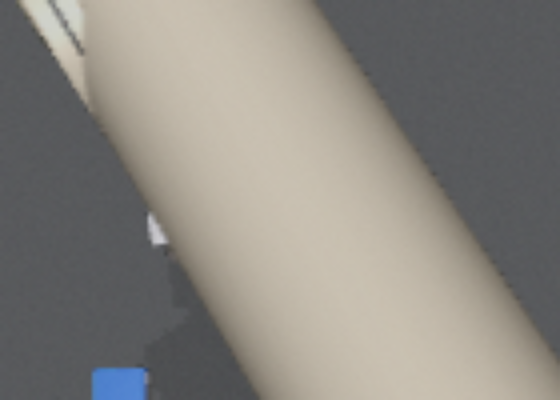

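```bash
python3 - <<'E'
from h import *
p=[(100+a/4-.4,160+b/4-.4) for a,b in [(160,388),(363,250),(303,396)]]
for z in (.07,.075,.08):
    P=back('side',p,z);print(z,P[:,:2].round(4).tolist(),((P[0]+P[1])/2).round(4), np.hypot(*(P[0]-P[1])[:2]),np.hypot(*(P[2]-P[1])[:2]),np.hypot(*(P[2]-P[0])[:2]))
p=[(100+a/4-.4,160+b/4-.4) for a,b in [(178,438),(347,322),(297,447)]]
P=back('side',p,.04);print(((P[0]+P[1])/2).round(4), np.hypot(*(P[0]-P[1])[:2]))
go(.655,.154,.04,8.16)
E
```

```text
0.07 [[0.6816, 0.208], [0.6296, 0.0763], [0.6104, 0.1976]] [0.6556 0.1422 0.07  ] 0.14161051855420917 0.12287598999096587 0.07197845515698828
0.075 [[0.6778, 0.2133], [0.6263, 0.0827], [0.6072, 0.203]] [0.652 0.148 0.075] 0.1403237937420144 0.12175949393715152 0.07132443266530106
0.08 [[0.674, 0.2185], [0.623, 0.0892], [0.6041, 0.2083]] [0.6485 0.1538 0.08  ] 0.1390370689298195 0.12064299788333707 0.07067041017361374
[0.6543 0.1563 0.04  ] 0.11633173353547452
clk 11.97 pos [0.6538 0.1507 0.0711] jaw 7.9 q7 [ 0.19  0.63 -0.7   1.44  0.41  1.23 -0.42] F [-0.5  0.2 -1.7] w 11.1
delta tool [0.0031 0.0017 0.0311] turn -0.0017 deg -0.3
```

```bash
python3 -m handwheel '[{"jaw":5,"delta_pos":[0.005,0.002,0.004],"turn":-0.002},{"jaw":5,"delta_pos":[0.005,0.002,0.01],"turn":-0.002},{"jaw":5,"delta_pos":[0.005,0.002,0.016],"turn":-0.002},{"jaw":5,"delta_pos":[0.005,0.002,0.021],"turn":-0.002},{"jaw":5,"delta_pos":[0.005,0.002,0.025],"turn":-0.002},{"jaw":5,"delta_pos":[0.005,0.002,0.028],"turn":-0.002},{"jaw":5,"delta_pos":[0.005,0.002,0.03],"turn":-0.002},{"jaw":5,"delta_pos":[0.005,0.002,0.03],"turn":-0.002},{"jaw":5,"delta_pos":[0.005,0.002,0.03],"turn":-0.002}]' 70; python3 - <<'E'
from h import *
go(.655,.154,.036,8.16)
E
```

```text
clock: 12.72
position: [0.6562, 0.1575, 0.0426]
ee_rot: [0.654, 0.757, 0.0, 0.0]
ft_force: [-0.1, 0.8, -2.2]
grip_width: 0.128
clk 12.72 pos [0.6562 0.1575 0.0426] jaw 8.3 q7 [ 0.17  0.66 -0.69  1.45  0.43  1.18 -0.43] F [-0.1  0.8 -2.2] w 10.9
delta tool [-0.0033 -0.0017  0.0066] turn 0.001 deg 0.2
```

```bash
python3 -m handwheel '[{"jaw":5,"delta_pos":[-0.001,-0.001,0.001],"turn":0},{"jaw":5,"delta_pos":[-0.001,-0.001,0.002],"turn":0},{"jaw":5,"delta_pos":[-0.001,-0.001,0.003],"turn":0},{"jaw":5,"delta_pos":[-0.001,-0.001,0.004],"turn":0},{"jaw":5,"delta_pos":[-0.001,-0.001,0.005],"turn":0},{"jaw":5,"delta_pos":[-0.001,-0.001,0.006],"turn":0},{"jaw":5,"delta_pos":[-0.001,-0.001,0.007],"turn":0},{"jaw":5,"delta_pos":[-0.001,-0.001,0.007],"turn":0}]' 70; python3 - <<'E'
from h import *
go(.655,.154,.036,8.16)
s=camera('side')
cv2.imwrite('pics/s11.png',cv2.resize(s[160:300,100:290],None,fx=4,fy=4)[:,:,::-1])
E
```

```text
clock: 13.38
position: [0.6553, 0.1564, 0.0362]
ee_rot: [0.654, 0.757, -0.0, 0.0]
ft_force: [-3.1, -1.3, 4.2]
grip_width: 0.131
clk 13.38 pos [0.6553 0.1564 0.0362] jaw 8.3 q7 [ 0.17  0.66 -0.68  1.46  0.44  1.17 -0.43] F [-3.1 -1.3  4.2] w 11.2
delta tool [-0.0023 -0.0006  0.0002] turn 0.001 deg 0.2
```

View pics/s11.png

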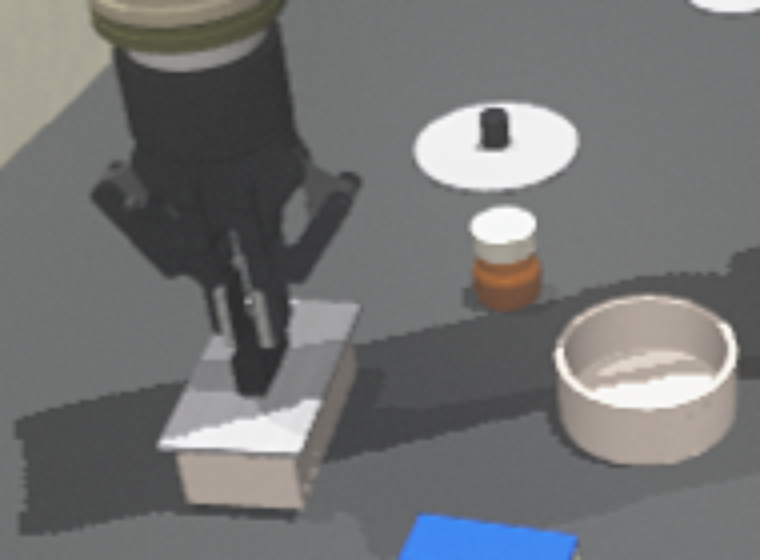

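```bash
python3 -m handwheel '[{"jaw":20,"delta_pos":[0,0,-0.0005],"turn":0},{"jaw":35,"delta_pos":[0,0,-0.001],"turn":0},{"jaw":50,"delta_pos":[0,0,-0.001],"turn":0},{"jaw":50,"delta_pos":[0,0,-0.001],"turn":0},{"jaw":50,"delta_pos":[0,0,-0.015],"turn":0},{"jaw":50,"delta_pos":[0,0,-0.04],"turn":0},{"jaw":50,"delta_pos":[0,0,-0.07],"turn":0},{"jaw":50,"delta_pos":[0,0,-0.07],"turn":0}]' 50; python3 - <<'E'
from h import *
go(.631,-.140,.05)
E
```

```text
clock: 14.1
position: [0.6581, 0.1579, 0.1129]
ee_rot: [0.654, 0.757, 0.004, 0.002]
ft_force: [0.0, 0.2, 1.0]
grip_width: 0.583
clk 14.1 pos [0.6581 0.1579 0.1129] jaw 8.3 q7 [ 0.19  0.59 -0.71  1.4   0.39  1.29 -0.4 ] F [0.  0.2 1. ] w 49.8
delta tool [-0.2909 -0.0706  0.0619] turn 0.0 deg 0
```

```bash
python3 -m handwheel '[{"jaw":50,"delta_pos":[-0.038,-0.009,0],"turn":0.01},{"jaw":50,"delta_pos":[-0.076,-0.018,0],"turn":0.02},{"jaw":50,"delta_pos":[-0.114,-0.027,0],"turn":0.04},{"jaw":50,"delta_pos":[-0.152,-0.036,0],"turn":0.06},{"jaw":50,"delta_pos":[-0.19,-0.045,0.01],"turn":0.08},{"jaw":50,"delta_pos":[-0.228,-0.055,0.025],"turn":0.1},{"jaw":50,"delta_pos":[-0.266,-0.064,0.04],"turn":0.1},{"jaw":50,"delta_pos":[-0.291,-0.071,0.06],"turn":0.1},{"jaw":50,"delta_pos":[-0.291,-0.071,0.06],"turn":0.1},{"jaw":50,"delta_pos":[-0.291,-0.071,0.06],"turn":0.1}]'; python3 - <<'E'
from h import *
go(.6315,-.140,-.005)
s=camera('side')
cv2.imwrite('pics/s12.png',cv2.resize(s[140:280,130:310],None,fx=4,fy=4)[:,:,::-1])
E
```

```text
clock: 14.93
position: [0.6264, -0.144, 0.0451]
ee_rot: [0.765, 0.644, -0.001, -0.0]
ft_force: [0.0, 1.0, 0.1]
grip_width: 0.587
clk 14.93 pos [ 0.6264 -0.144   0.0451] jaw -9.9 q7 [ 0.59  0.56 -0.59  1.55  0.33  1.13 -0.24] F [0.  1.  0.1] w 50.1
delta tool [0.0049 0.0044 0.05  ] turn 0.0 deg 0
```

View pics/s12.png

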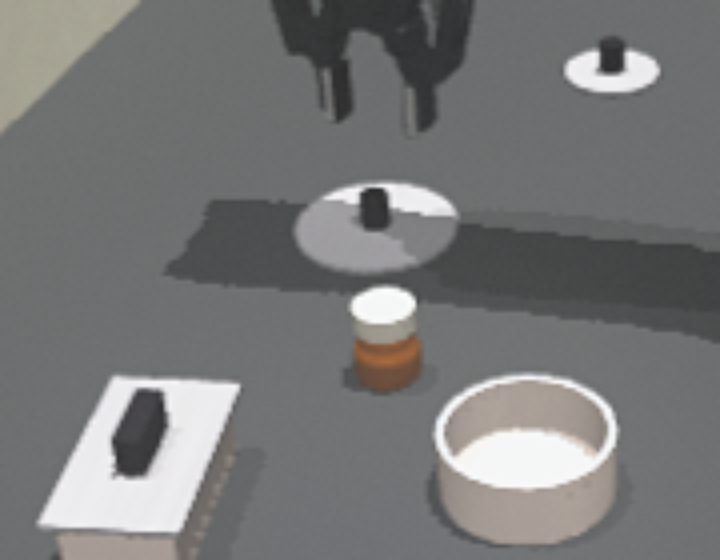

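```bash
python3 -m handwheel '[{"jaw":50,"delta_pos":[0.003,0.003,0.01],"turn":0},{"jaw":50,"delta_pos":[0.003,0.003,0.022],"turn":0},{"jaw":50,"delta_pos":[0.003,0.003,0.035],"turn":0},{"jaw":50,"delta_pos":[0.003,0.003,0.045],"turn":0},{"jaw":50,"delta_pos":[0.003,0.003,0.049],"turn":0},{"jaw":50,"delta_pos":[0.003,0.003,0.049],"turn":0}]'; python3 - <<'E'
from h import *
go(.6315,-.140,-.006)
s=camera('side')
cv2.imwrite('pics/s13.png',cv2.resize(s[140:240,180:280],None,fx=6,fy=6)[:,:,::-1])
E
```

```text
clock: 15.48
position: [0.6297, -0.1389, -0.0053]
ee_rot: [0.764, 0.645, -0.001, -0.001]
ft_force: [-0.4, 0.3, -0.3]
grip_width: 0.586
clk 15.48 pos [ 0.6297 -0.1389 -0.0053] jaw -9.6 q7 [ 0.57  0.63 -0.57  1.58  0.37  1.05 -0.27] F [-0.4  0.3 -0.3] w 50.0
delta tool [-0.0008  0.002   0.0007] turn 0.0 deg 0
```

View pics/s13.png

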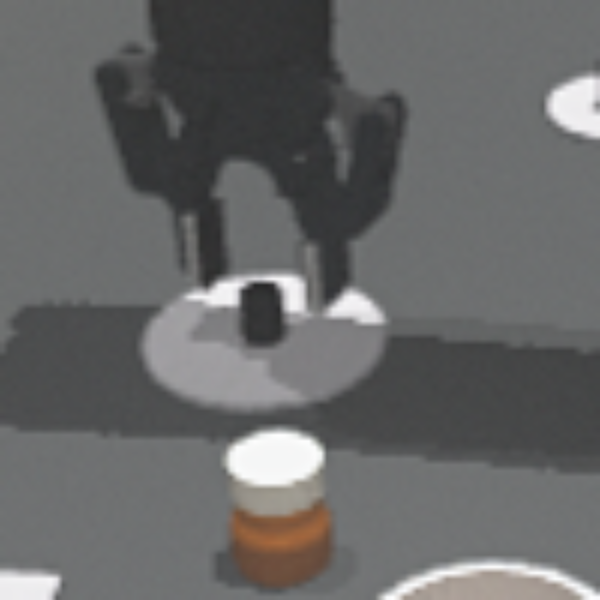

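```bash
python3 -m handwheel '[{"jaw":50,"delta_pos":[0,0.001,0.004],"turn":0},{"jaw":50,"delta_pos":[0,0.001,0.008],"turn":0},{"jaw":50,"delta_pos":[0,0.001,0.01],"turn":0},{"jaw":50,"delta_pos":[0,0.001,0.01],"turn":0}]'; python3 - <<'E'
from h import *
go(.6315,-.140,-.006)
s=camera('side')
cv2.imwrite('pics/s14.png',cv2.resize(s[140:240,180:280],None,fx=6,fy=6)[:,:,::-1])
E
```

```text
clock: 15.87
position: [0.6315, -0.1396, -0.0139]
ee_rot: [0.764, 0.645, -0.0, -0.0]
ft_force: [-0.5, 0.7, -0.2]
grip_width: 0.591
clk 15.87 pos [ 0.6315 -0.1396 -0.0139] jaw -9.7 q7 [ 0.56  0.64 -0.56  1.58  0.38  1.04 -0.27] F [-0.5  0.7 -0.2] w 50.4
delta tool [-0.0004  0.0001 -0.0079] turn 0.0 deg 0
```

View pics/s14.png

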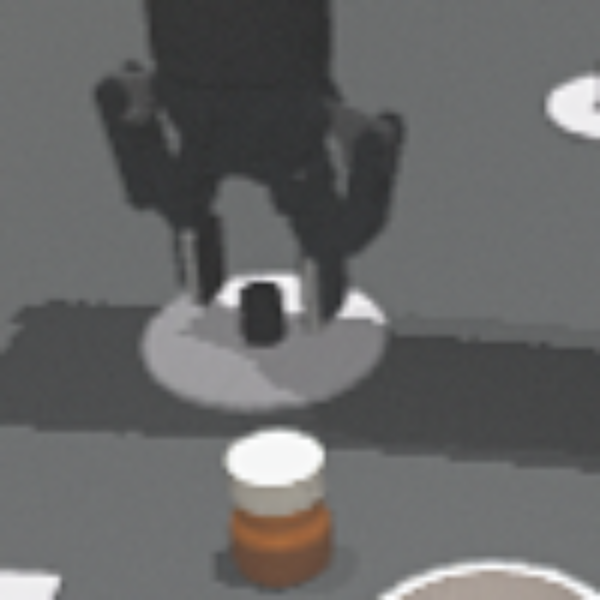

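```bash
python3 -m handwheel '[{"jaw":35,"delta_pos":[0,0,0],"turn":0},{"jaw":20,"delta_pos":[0,0,0],"turn":0},{"jaw":10,"delta_pos":[0,0,0],"turn":0},{"jaw":10,"delta_pos":[0,0,0],"turn":0},{"jaw":10,"delta_pos":[0,0,0],"turn":0},{"jaw":10,"delta_pos":[0,0,0],"turn":0},{"jaw":10,"delta_pos":[0,0,-0.01],"turn":0},{"jaw":10,"delta_pos":[0,0,-0.03],"turn":0},{"jaw":10,"delta_pos":[0,0,-0.06],"turn":0},{"jaw":10,"delta_pos":[0,0,-0.09],"turn":0}]' 60; python3 - <<'E'
from h import *
go(.467,.088,.09)
s=camera('side')
cv2.imwrite('pics/s15.png',cv2.resize(s[110:240,160:300],None,fx=5,fy=5)[:,:,::-1])
E
```

```text
clock: 16.75
position: [0.6305, -0.1393, 0.0768]
ee_rot: [0.764, 0.645, -0.001, -0.001]
ft_force: [1.5, -0.7, -2.4]
grip_width: 0.197
clk 16.75 pos [ 0.6305 -0.1393  0.0768] jaw -9.6 q7 [ 0.59  0.54 -0.6   1.52  0.32  1.19 -0.23] F [ 1.5 -0.7 -2.4] w 16.8
delta tool [ 0.1967 -0.1992 -0.0126] turn 0.0 deg 0
```

View pics/s15.png

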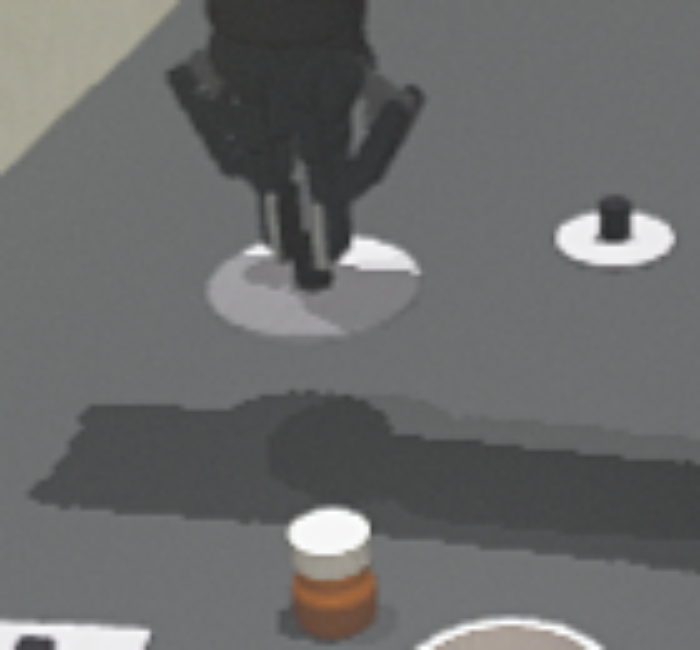

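```bash
python3 -m handwheel '[{"jaw":10,"delta_pos":[0.014,-0.014,-0.012],"turn":0},{"jaw":10,"delta_pos":[0.036,-0.036,-0.012],"turn":0},{"jaw":10,"delta_pos":[0.06,-0.061,-0.012],"turn":0},{"jaw":10,"delta_pos":[0.085,-0.086,-0.012],"turn":0},{"jaw":10,"delta_pos":[0.11,-0.111,-0.012],"turn":0},{"jaw":10,"delta_pos":[0.135,-0.137,-0.012],"turn":0},{"jaw":10,"delta_pos":[0.16,-0.162,-0.012],"turn":0},{"jaw":10,"delta_pos":[0.18,-0.182,-0.012],"turn":0},{"jaw":10,"delta_pos":[0.193,-0.195,-0.012],"turn":0},{"jaw":10,"delta_pos":[0.197,-0.199,-0.008],"turn":0}]'; python3 -m handwheel '[{"jaw":10,"delta_pos":[0,0,0.01],"turn":0},{"jaw":10,"delta_pos":[0,0,0.02],"turn":0},{"jaw":10,"delta_pos":[0,0,0.025],"turn":0},{"jaw":10,"delta_pos":[0,0,0.025],"turn":0},{"jaw":10,"delta_pos":[0,0,0.025],"turn":0}]'; python3 - <<'E'
from h import *
go(.467,.088,.027)
s=camera('side')
cv2.imwrite('pics/s16.png',cv2.resize(s[170:290,190:330],None,fx=5,fy=5)[:,:,::-1])
E
```

```text
clock: 17.63
position: [0.4669, 0.091, 0.0852]
ee_rot: [0.763, 0.647, 0.0, 0.0]
ft_force: [0.9, 0.1, -2.1]
grip_width: 0.195
clock: 18.05
position: [0.4685, 0.0874, 0.0588]
ee_rot: [0.765, 0.645, -0.0, -0.001]
ft_force: [-0.1, -0.1, -2.5]
grip_width: 0.198
clk 18.05 pos [0.4685 0.0874 0.0588] jaw -9.7 q7 [ 0.44  0.23 -0.78  1.97  0.19  1.02 -0.6 ] F [-0.1 -0.1 -2.5] w 17.0
delta tool [ 0.0004 -0.0016  0.0318] turn 0.0 deg 0
```

View pics/s16.png

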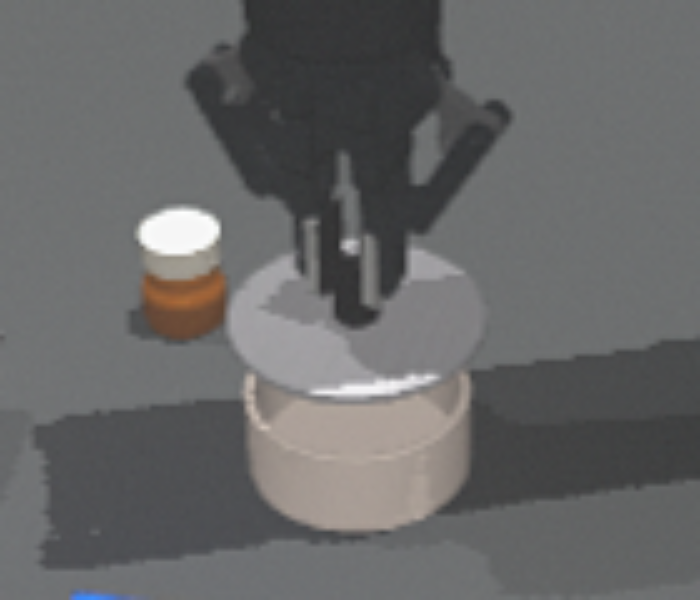

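```bash
python3 -m handwheel '[{"jaw":10,"delta_pos":[0.001,-0.001,0.006],"turn":0},{"jaw":10,"delta_pos":[0.001,-0.001,0.012],"turn":0},{"jaw":10,"delta_pos":[0.001,-0.001,0.018],"turn":0},{"jaw":10,"delta_pos":[0.001,-0.001,0.023],"turn":0},{"jaw":10,"delta_pos":[0.001,-0.001,0.026],"turn":0},{"jaw":10,"delta_pos":[0.001,-0.001,0.028],"turn":0},{"jaw":10,"delta_pos":[0.001,-0.001,0.029],"turn":0},{"jaw":10,"delta_pos":[0.001,-0.001,0.03],"turn":0},{"jaw":10,"delta_pos":[0.001,-0.001,0.031],"turn":0},{"jaw":10,"delta_pos":[0.001,-0.001,0.031],"turn":0}]'; python3 - <<'E'
from h import *
go(.467,.089,.027)
s=camera('side')
cv2.imwrite('pics/s17.png',cv2.resize(s[170:290,190:330],None,fx=5,fy=5)[:,:,::-1])
E
```

```text
clock: 18.93
position: [0.4678, 0.0892, 0.0285]
ee_rot: [0.764, 0.645, -0.0, 0.0]
ft_force: [-0.1, 0.6, -2.6]
grip_width: 0.196
clk 18.93 pos [0.4678 0.0892 0.0285] jaw -9.7 q7 [ 0.42  0.27 -0.77  2.    0.23  0.96 -0.64] F [-0.1  0.6 -2.6] w 16.7
delta tool [-0.0003 -0.0007  0.0015] turn 0.0 deg 0
```

View pics/s17.png

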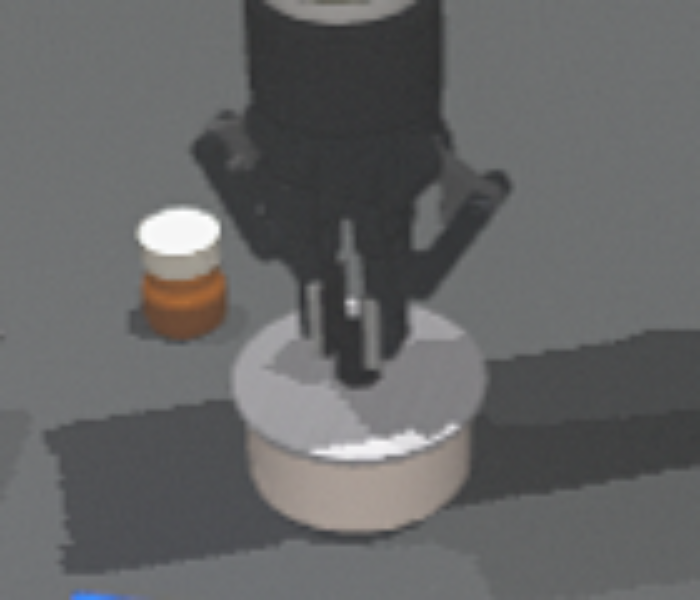

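Aligned (cover spans 232–487, dish 248–470); just above contact. Finish lowering until there is force.

```bash
python3 -m handwheel '[{"jaw":10,"delta_pos":[0,0,0.001],"turn":0},{"jaw":10,"delta_pos":[0,0,0.002],"turn":0},{"jaw":10,"delta_pos":[0,0,0.003],"turn":0},{"jaw":10,"delta_pos":[0,0,0.003],"turn":0}]'; python3 -c "
from h import *
go(.467,.089,.027)"
```

```text
clock: 19.32
position: [0.468, 0.0892, 0.027]
ee_rot: [0.764, 0.645, -0.0, 0.001]
ft_force: [-9.3, -2.4, 20.6]
grip_width: 0.196
clk 19.32 pos [0.468  0.0892 0.027 ] jaw -9.7 q7 [ 0.41  0.28 -0.77  2.    0.24  0.95 -0.64] F [-9.3 -2.4 20.6] w 16.8
delta tool [-0.0003 -0.001  -0.    ] turn 0.0 deg 0
```

Contact at z = 0.027 (20 N). Back off 2 mm of pressure, then release.

```bash
python3 -m handwheel '[{"jaw":10,"delta_pos":[0,0,-0.001],"turn":0},{"jaw":10,"delta_pos":[0,0,-0.002],"turn":0},{"jaw":22,"delta_pos":[0,0,-0.002],"turn":0},{"jaw":35,"delta_pos":[0,0,-0.002],"turn":0},{"jaw":50,"delta_pos":[0,0,-0.002],"turn":0},{"jaw":50,"delta_pos":[0,0,-0.002],"turn":0},{"jaw":50,"delta_pos":[0,0,-0.015],"turn":0},{"jaw":50,"delta_pos":[0,0,-0.04],"turn":0},{"jaw":50,"delta_pos":[0,0,-0.07],"turn":0},{"jaw":50,"delta_pos":[0,0,-0.075],"turn":0}]'; python3 - <<'E'
from h import *
go(.528,-.393,.05)
E
```

```text
clock: 20.15
position: [0.4699, 0.0901, 0.1046]
ee_rot: [0.764, 0.645, 0.002, 0.002]
ft_force: [1.4, 0.1, 0.8]
grip_width: 0.583
clk 20.15 pos [0.4699 0.0901 0.1046] jaw -9.6 q7 [ 0.47  0.16 -0.8   1.93  0.13  1.1  -0.55] F [1.4 0.1 0.8] w 49.8
delta tool [-0.4666  0.1378  0.0546] turn 0.0 deg 0
```

```bash
python3 -m handwheel '[{"jaw":50,"delta_pos":[-0.038,0.011,0],"turn":0.01},{"jaw":50,"delta_pos":[-0.076,0.022,0],"turn":0.02},{"jaw":50,"delta_pos":[-0.114,0.034,0],"turn":0.03},{"jaw":50,"delta_pos":[-0.152,0.045,0],"turn":0.04},{"jaw":50,"delta_pos":[-0.19,0.056,0],"turn":0.05},{"jaw":50,"delta_pos":[-0.228,0.067,0],"turn":0.06},{"jaw":50,"delta_pos":[-0.266,0.079,0],"turn":0.07},{"jaw":50,"delta_pos":[-0.304,0.09,0],"turn":0.08},{"jaw":50,"delta_pos":[-0.342,0.101,0],"turn":0.09},{"jaw":50,"delta_pos":[-0.38,0.112,0],"turn":0.1}]'; python3 - <<'E'
from h import *
go(.528,-.393,.04)
s=camera('side')
cv2.imwrite('pics/s18.png',s[:,:,::-1])
E
```

```text
clock: 20.98
position: [0.5142, -0.3063, 0.1002]
ee_rot: [0.856, 0.517, -0.0, 0.0]
ft_force: [1.8, 0.3, 0.9]
grip_width: 0.583
clk 20.98 pos [ 0.5142 -0.3063  0.1002] jaw -27.8 q7 [ 0.84  0.39 -0.47  1.64  0.19  1.16 -0.16] F [1.8 0.3 0.9] w 49.8
delta tool [-0.0703  0.0525  0.0602] turn 0.0 deg 0
```

View pics/s18.png

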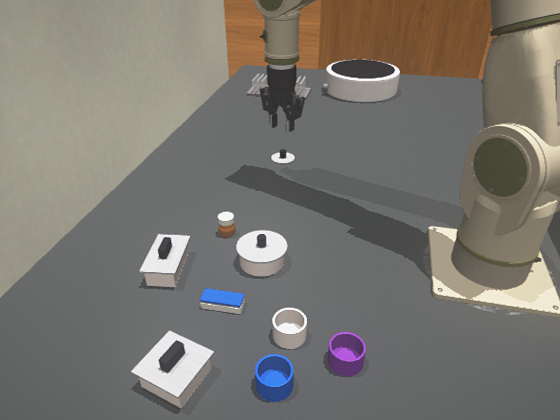

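Three covers are seated; the last one, the small round, is at (283,157).

```bash
python3 -m handwheel '[{"jaw":50,"delta_pos":[-0.028,0.021,0],"turn":0},{"jaw":50,"delta_pos":[-0.053,0.04,0.02],"turn":0},{"jaw":50,"delta_pos":[-0.07,0.0525,0.045],"turn":0},{"jaw":50,"delta_pos":[-0.07,0.0525,0.06],"turn":0},{"jaw":50,"delta_pos":[-0.07,0.0525,0.06],"turn":0},{"jaw":50,"delta_pos":[-0.07,0.0525,0.06],"turn":0}]'; python3 - <<'E'
from h import *
go(.528,-.393,-.014)
s=camera('side')
cv2.imwrite('pics/s19.png',cv2.resize(s[90:180,240:330],None,fx=6,fy=6)[:,:,::-1])
E
```

```text
clock: 21.53
position: [0.5281, -0.3896, 0.0397]
ee_rot: [0.856, 0.518, -0.0, -0.001]
ft_force: [0.8, 0.7, 0.6]
grip_width: 0.584
clk 21.53 pos [ 0.5281 -0.3896  0.0397] jaw -27.6 q7 [ 0.87  0.56 -0.42  1.52  0.24  1.11 -0.08] F [0.8 0.7 0.6] w 49.8
delta tool [-0.0032  0.0016  0.0537] turn 0.0 deg 0
```

View pics/s19.png

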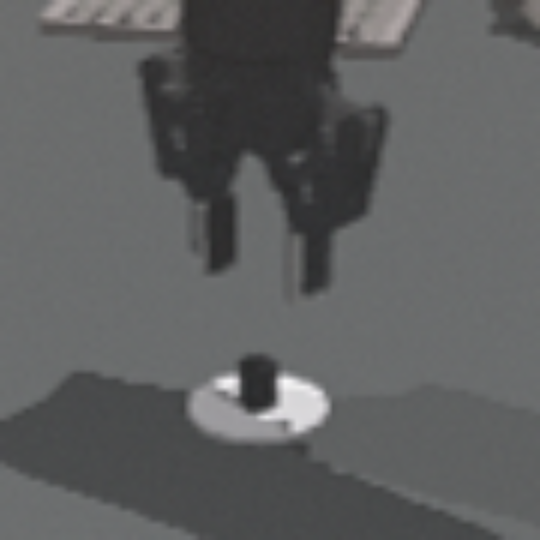

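```bash
python3 -m handwheel '[{"jaw":50,"delta_pos":[-0.003,0.001,0.012],"turn":0},{"jaw":50,"delta_pos":[-0.003,0.001,0.025],"turn":0},{"jaw":50,"delta_pos":[-0.003,0.001,0.038],"turn":0},{"jaw":50,"delta_pos":[-0.003,0.001,0.048],"turn":0},{"jaw":50,"delta_pos":[-0.003,0.001,0.053],"turn":0},{"jaw":50,"delta_pos":[-0.003,0.001,0.053],"turn":0},{"jaw":50,"delta_pos":[-0.003,0.001,0.053],"turn":0}]'; python3 - <<'E'
from h import *
go(.528,-.393,-.014)
s=camera('side')
cv2.imwrite('pics/s20.png',cv2.resize(s[90:180,240:330],None,fx=6,fy=6)[:,:,::-1])
E
```

```text
clock: 22.17
position: [0.5279, -0.3935, -0.0127]
ee_rot: [0.856, 0.518, -0.0, -0.0]
ft_force: [1.1, -0.0, 0.0]
grip_width: 0.582
clk 22.17 pos [ 0.5279 -0.3935 -0.0127] jaw -27.6 q7 [ 0.87  0.62 -0.4   1.55  0.27  1.02 -0.09] F [ 1.1 -0.   0. ] w 49.7
delta tool [ 0.0005 -0.0001  0.0013] turn 0.0 deg 0
```

View pics/s20.png

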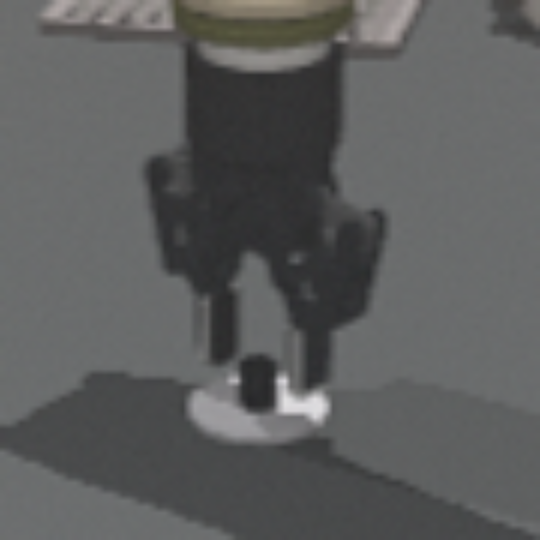

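Knob between the pads, tips mid-knob: close and lift.

```bash
python3 -m handwheel '[{"jaw":35,"delta_pos":[0,0,0.001],"turn":0},{"jaw":20,"delta_pos":[0,0,0.001],"turn":0},{"jaw":10,"delta_pos":[0,0,0.001],"turn":0},{"jaw":10,"delta_pos":[0,0,0.001],"turn":0},{"jaw":10,"delta_pos":[0,0,0.001],"turn":0},{"jaw":10,"delta_pos":[0,0,0.001],"turn":0},{"jaw":10,"delta_pos":[0,0,-0.01],"turn":0},{"jaw":10,"delta_pos":[0,0,-0.03],"turn":0},{"jaw":10,"delta_pos":[0,0,-0.06],"turn":0},{"jaw":10,"delta_pos":[0,0,-0.09],"turn":0}]' 60; python3 - <<'E'
from h import *
go(.44,.0,.13)
s=camera('side')
cv2.imwrite('pics/s21.png',cv2.resize(s[70:180,240:330],None,fx=5,fy=5)[:,:,::-1])
E
```

```text
clock: 23.05
position: [0.5271, -0.3931, 0.0782]
ee_rot: [0.856, 0.518, -0.0, -0.001]
ft_force: [0.9, -0.0, -0.9]
grip_width: 0.196
clk 23.05 pos [ 0.5271 -0.3931  0.0782] jaw -27.6 q7 [ 0.88  0.53 -0.43  1.49  0.23  1.18 -0.06] F [ 0.9 -0.  -0.9] w 16.8
delta tool [ 0.3078 -0.2597 -0.0511] turn 0.0 deg 0
```

View pics/s21.png

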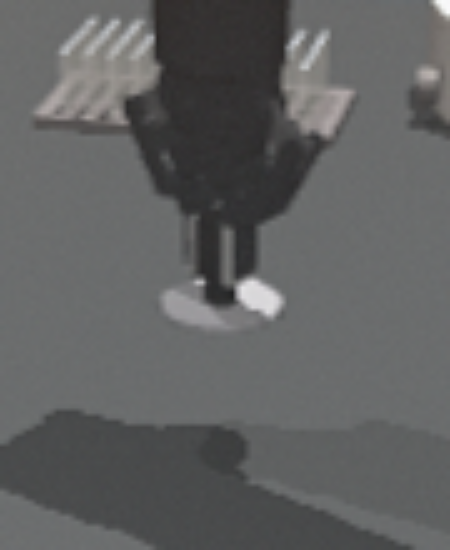

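```bash
python3 -m handwheel '[{"jaw":10,"delta_pos":[0.01,-0.008,-0.015],"turn":0},{"jaw":10,"delta_pos":[0.03,-0.025,-0.03],"turn":0},{"jaw":10,"delta_pos":[0.058,-0.049,-0.045],"turn":0},{"jaw":10,"delta_pos":[0.086,-0.073,-0.051],"turn":0},{"jaw":10,"delta_pos":[0.114,-0.096,-0.051],"turn":0},{"jaw":10,"delta_pos":[0.142,-0.12,-0.051],"turn":0},{"jaw":10,"delta_pos":[0.17,-0.144,-0.051],"turn":0},{"jaw":10,"delta_pos":[0.198,-0.167,-0.051],"turn":0},{"jaw":10,"delta_pos":[0.226,-0.191,-0.051],"turn":0},{"jaw":10,"delta_pos":[0.254,-0.214,-0.051],"turn":0}]'; python3 - <<'E'
from h import *
go(.366,.272,.13)
E
```

```text
clock: 23.93
position: [0.4553, -0.0678, 0.1288]
ee_rot: [0.856, 0.518, -0.0, 0.0]
ft_force: [0.9, 0.5, -1.3]
grip_width: 0.197
clk 23.93 pos [ 0.4553 -0.0678  0.1288] jaw -27.7 q7 [ 0.69  0.07 -0.65  1.94  0.05  1.15 -0.47] F [ 0.9  0.5 -1.3] w 16.9
delta tool [ 0.2595 -0.2368 -0.0015] turn 0.0 deg 0
```

```bash
python3 -m handwheel '[{"jaw":10,"delta_pos":[0.027,-0.025,0],"turn":0},{"jaw":10,"delta_pos":[0.055,-0.05,0],"turn":0},{"jaw":10,"delta_pos":[0.083,-0.076,0],"turn":0},{"jaw":10,"delta_pos":[0.111,-0.101,0],"turn":0},{"jaw":10,"delta_pos":[0.139,-0.127,0],"turn":0},{"jaw":10,"delta_pos":[0.167,-0.152,0],"turn":0},{"jaw":10,"delta_pos":[0.195,-0.178,0],"turn":0},{"jaw":10,"delta_pos":[0.22,-0.2,0],"turn":0},{"jaw":10,"delta_pos":[0.242,-0.22,0],"turn":0},{"jaw":10,"delta_pos":[0.259,-0.236,0],"turn":0}]';python3 -m handwheel '[{"jaw":10,"delta_pos":[0,0,0.015],"turn":0},{"jaw":10,"delta_pos":[0,0,0.035],"turn":0},{"jaw":10,"delta_pos":[0,0,0.055],"turn":0},{"jaw":10,"delta_pos":[0,0,0.067],"turn":0},{"jaw":10,"delta_pos":[0,0,0.067],"turn":0},{"jaw":10,"delta_pos":[0,0,0.067],"turn":0}]'; python3 - <<'E'
from h import *
go(.366,.2725,.03)
s=camera('side')
cv2.imwrite('pics/s22.png',cv2.resize(s[230:380,210:390],None,fx=4,fy=4)[:,:,::-1])
E
```

```text
clock: 24.77
position: [0.3664, 0.2719, 0.129]
ee_rot: [0.855, 0.518, 0.001, 0.0]
ft_force: [0.3, 0.1, -1.2]
grip_width: 0.192
clock: 25.27
position: [0.3672, 0.2696, 0.0617]
ee_rot: [0.856, 0.518, -0.0, -0.0]
ft_force: [-0.9, 1.3, -1.5]
grip_width: 0.198
clk 25.27 pos [0.3672 0.2696 0.0617] jaw -27.6 q7 [ 0.22  0.22 -1.01  2.01  0.22  1.02 -1.38] F [-0.9  1.3 -1.5] w 16.9
delta tool [ 0.0021 -0.0024  0.0317] turn 0.0 deg 0
```

View pics/s22.png

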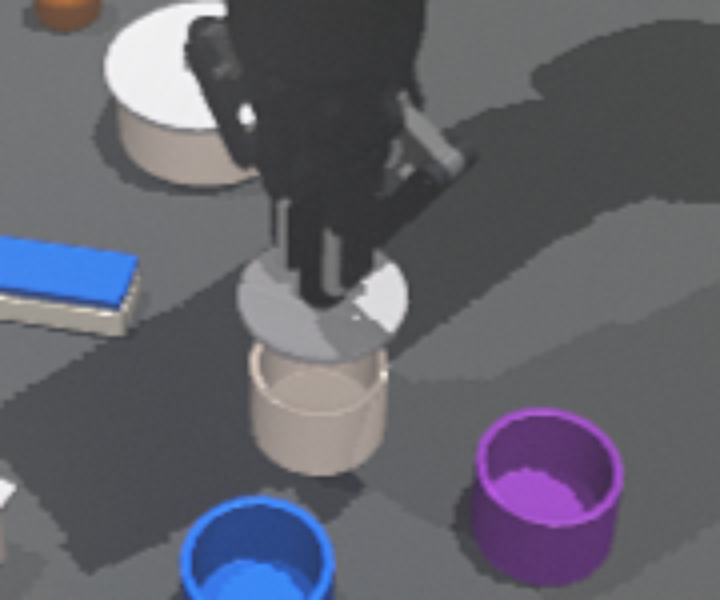

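```bash
python3 -m handwheel '[{"jaw":10,"delta_pos":[0.003,-0.0005,0.006],"turn":0},{"jaw":10,"delta_pos":[0.003,-0.0005,0.012],"turn":0},{"jaw":10,"delta_pos":[0.003,-0.0005,0.018],"turn":0},{"jaw":10,"delta_pos":[0.003,-0.0005,0.023],"turn":0},{"jaw":10,"delta_pos":[0.003,-0.0005,0.026],"turn":0},{"jaw":10,"delta_pos":[0.003,-0.0005,0.029],"turn":0},{"jaw":10,"delta_pos":[0.003,-0.0005,0.031],"turn":0},{"jaw":10,"delta_pos":[0.003,-0.0005,0.032],"turn":0},{"jaw":10,"delta_pos":[0.003,-0.0005,0.032],"turn":0}]'; python3 - <<'E'
from h import *
go(.366,.2725,.027)
s=camera('side')
cv2.imwrite('pics/s23.png',cv2.resize(s[230:380,210:390],None,fx=4,fy=4)[:,:,::-1])
E
```

```text
clock: 26.07
position: [0.3683, 0.2725, 0.0294]
ee_rot: [0.856, 0.518, -0.0, -0.0]
ft_force: [0.2, 0.1, -1.8]
grip_width: 0.197
clk 26.07 pos [0.3683 0.2725 0.0294] jaw -27.7 q7 [ 0.17  0.29 -0.98  2.03  0.29  0.97 -1.45] F [ 0.2  0.1 -1.8] w 16.8
delta tool [-0.001  -0.0021  0.0024] turn 0.0 deg 0
```

View pics/s23.png

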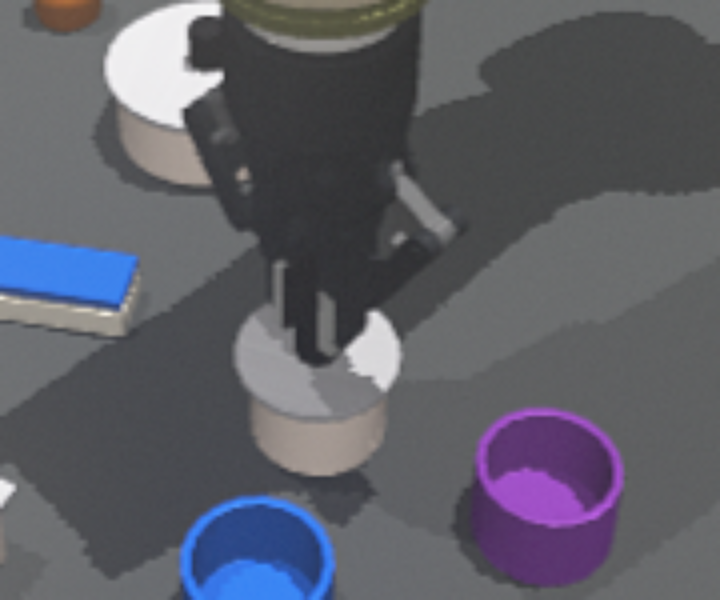

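```bash
python3 -m handwheel '[{"jaw":10,"delta_pos":[0,0,0.001],"turn":0},{"jaw":10,"delta_pos":[0,0,0.0015],"turn":0},{"jaw":10,"delta_pos":[0,0,0.002],"turn":0},{"jaw":10,"delta_pos":[0,0,0.002],"turn":0}]'; python3 -c "
from h import *
go(.366,.2725,.027)"
```

```text
clock: 26.45
position: [0.3684, 0.2724, 0.0275]
ee_rot: [0.856, 0.518, 0.0, 0.0]
ft_force: [0.1, -0.2, -2.5]
grip_width: 0.197
clk 26.45 pos [0.3684 0.2724 0.0275] jaw -27.7 q7 [ 0.17  0.29 -0.98  2.03  0.3   0.96 -1.45] F [ 0.1 -0.2 -2.5] w 16.8
delta tool [-0.0011 -0.0022  0.0005] turn 0.0 deg 0
```

```bash
python3 -m handwheel '[{"jaw":10,"delta_pos":[0,0,0.0005],"turn":0},{"jaw":10,"delta_pos":[0,0,0.001],"turn":0},{"jaw":10,"delta_pos":[0,0,0.0015],"turn":0},{"jaw":10,"delta_pos":[0,0,0.0015],"turn":0}]'; python3 -c "
from h import *
go(.366,.2725,.027)"
```

```text
clock: 26.78
position: [0.3686, 0.2726, 0.0272]
ee_rot: [0.856, 0.518, -0.0, 0.001]
ft_force: [-7.0, -6.2, 21.0]
grip_width: 0.195
clk 26.78 pos [0.3686 0.2726 0.0272] jaw -27.7 q7 [ 0.16  0.29 -0.98  2.03  0.3   0.96 -1.45] F [-7.  -6.2 21. ] w 16.7
delta tool [-0.0013 -0.0023  0.0002] turn 0.0 deg 0
```

Seated (21 N). Relieve the pressure, release, go up and clear.

```bash
python3 -m handwheel '[{"jaw":10,"delta_pos":[0,0,-0.001],"turn":0},{"jaw":10,"delta_pos":[0,0,-0.0015],"turn":0},{"jaw":22,"delta_pos":[0,0,-0.0015],"turn":0},{"jaw":35,"delta_pos":[0,0,-0.0015],"turn":0},{"jaw":50,"delta_pos":[0,0,-0.0015],"turn":0},{"jaw":50,"delta_pos":[0,0,-0.0015],"turn":0},{"jaw":50,"delta_pos":[0,0,-0.015],"turn":0},{"jaw":50,"delta_pos":[0,0,-0.04],"turn":0},{"jaw":50,"delta_pos":[0,0,-0.075],"turn":0},{"jaw":50,"delta_pos":[0,0,-0.11],"turn":0}]'; python3 -m handwheel '[{"jaw":50,"delta_pos":[-0.04,0.03,0],"turn":0},{"jaw":50,"delta_pos":[-0.07,0.055,0],"turn":0},{"jaw":50,"delta_pos":[-0.1,0.08,0],"turn":0},{"jaw":50,"delta_pos":[-0.13,0.105,0],"turn":0},{"jaw":50,"delta_pos":[-0.16,0.13,0],"turn":0},{"jaw":50,"delta_pos":[-0.19,0.155,0],"turn":0},{"jaw":50,"delta_pos":[-0.22,0.18,0],"turn":0},{"jaw":50,"delta_pos":[-0.25,0.205,0],"turn":0},{"jaw":50,"delta_pos":[-0.28,0.23,0],"turn":0},{"jaw":50,"delta_pos":[-0.31,0.255,0],"turn":0}]'; python3 -m handwheel '[{"jaw":50,"delta_pos":[-0.035,0.025,0],"turn":0},{"jaw":50,"delta_pos":[-0.07,0.05,0],"turn":0},{"jaw":50,"delta_pos":[-0.1,0.07,0],"turn":0},{"jaw":50,"delta_pos":[-0.13,0.09,0],"turn":0},{"jaw":50,"delta_pos":[-0.16,0.11,0],"turn":0},{"jaw":50,"delta_pos":[-0.19,0.13,0],"turn":0},{"jaw":50,"delta_pos":[-0.19,0.13,0],"turn":0},{"jaw":50,"delta_pos":[-0.19,0.13,0],"turn":0}]'; python3 - <<'E'
from h import *
go(.366,.2725,.027)
cv2.imwrite('pics/s24.png',camera('side')[:,:,::-1])
t=camera('top')
cv2.imwrite('pics/t24.png',cv2.resize(t[110:310,80:280],None,fx=3,fy=3,interpolation=2)[:,:,::-1]);cv2.imwrite('pics/t24f.png',t[:,:,::-1])
E
```

```text
clock: 27.62
position: [0.3675, 0.2724, 0.1367]
ee_rot: [0.855, 0.518, -0.001, -0.001]
ft_force: [0.2, -0.9, 0.9]
grip_width: 0.587
clock: 28.45
position: [0.4504, -0.1225, 0.136]
ee_rot: [0.856, 0.518, -0.0, 0.0]
ft_force: [0.3, 0.6, 0.9]
grip_width: 0.587
clock: 29.12
position: [0.4766, -0.3511, 0.1351]
ee_rot: [0.857, 0.516, -0.0, -0.001]
ft_force: [-0.2, 1.0, 0.3]
grip_width: 0.582
clk 29.12 pos [ 0.4766 -0.3511  0.1351] jaw -27.9 q7 [ 0.92  0.34 -0.44  1.62  0.15  1.22 -0.04] F [-0.2  1.   0.3] w 49.7
delta tool [ 0.4996 -0.389   0.1087] turn 0.0 deg 0
```

View pics/t24.png

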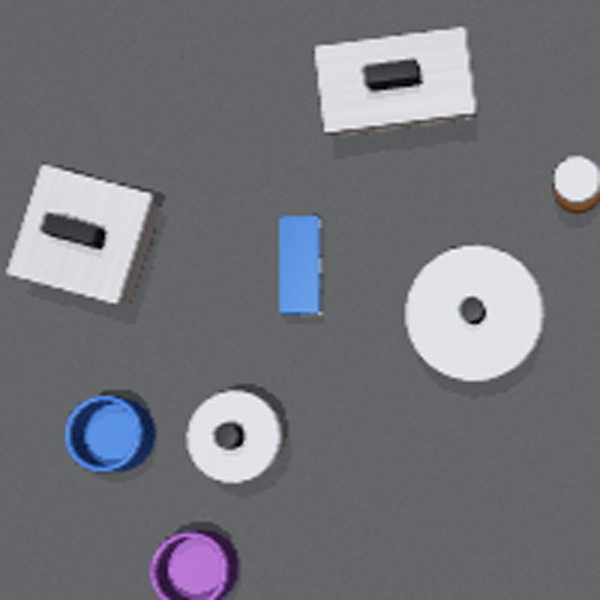

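View pics/s24.png

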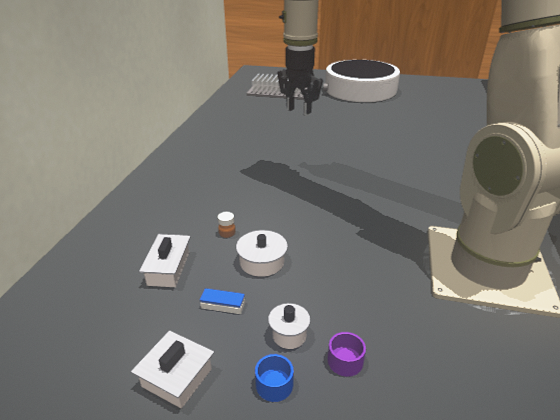

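```bash
python3 - <<'E'
from h import *
im=cv2.imread('pics/t24f.png');m=((im.min(2)>180)*255).astype(np.uint8)
for c in cv2.findContours(m,cv2.RETR_EXTERNAL,cv2.CHAIN_APPROX_NONE)[0]:
    b=cv2.boundingRect(c)
    if b[1]<60 or b[1]>300 or b[2]<12 or b[0]>300: continue
    P=back('top',c.reshape(-1,2),.045)[:,:2].astype(np.float32)*1000
    print(b,cv2.minAreaRect(P),cv2.minEnclosingCircle(P))
E
```

```text
(142, 240, 31, 31) ((367.01556396484375, 273.5286560058594), (68.73971557617188, 68.26676940917969), 46.520870208740234) ((367.33453369140625, 273.71844482421875), 35.64166259765625)
(215, 192, 46, 45) ((466.4360656738281, 88.08354187011719), (105.69039916992188, 105.2406005859375), 19.118839263916016) ((466.2167663574219, 88.10700988769531), 53.53599166870117)
(82, 165, 48, 46) ((526.4906005859375, 401.9255676269531), (90.85518646240234, 90.8080062866211), 75.32427215576172) ((526.7894287109375, 402.38177490234375), 62.816864013671875)
(265, 162, 15, 15) ((575.014892578125, 7.627556800842285), (34.114105224609375, 33.5213737487793), 0.575596034526825) ((575.0280151367188, 8.06812858581543), 17.86577033996582)
(185, 119, 53, 35) ((654.4342041015625, 155.77426147460938), (71.01428985595703, 121.10179138183594), 8.373217582702637) ((654.753662109375, 155.41465759277344), 69.05371856689453)
```

All within about 3 mm of the measured dish centres, with angles matching within 0.3°. Jar and box are unmoved.

```bash
python3 -c "
from workcell import hand_in
print(hand_in())"
```

```text
the job is handed in; nothing more can be done
None
```

All four covers are on their own dishes, grip up, and the job is handed in at about 29 s of robot time. I left the blue and purple look-alikes alone.

- **Position and line-up:** the last top picture puts every cover within about 3 mm of its dish's centre as measured at the start. The square and oblong covers are lined up to within about 0.3°.
- **Level and at rest:** I judged level by eye. Each cover looks flat on its rim in the last side picture, with the gripper well clear. The final pictures do not measure the tilt or rim height.
- **Other things:** the jar measured within about 1 mm of where it stood, and the slide box looks unmoved in the pictures.
- **What disagreed:** the first grasp closed on air above the square cover's grip, because the fingertips stood roughly 25–30 mm higher than the reported tool position. I corrected this from the side camera, and all four lifts then held.
- **Set-down force:** pressing force was about 4–5 N for the square and oblong covers. It was about 21 N for the two round ones, which I eased off before letting go.

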